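Click over the yellow rocker in a guarded switch bank with a punch

ROBOT

A 6-joint arm with a two-finger parallel gripper is mounted at the origin on a cart in front of the work surface, level with it; the furniture and walls round the work are solid. World frame = base frame: x ahead of the robot, y to its left, z up, the work surface at z = 0. Lengths are in m, angles in rad, forces in N, time in s.
With the tool pointing down it reaches from about 0.35 to 0.85 m from the base axis. Payload 8.1 kg.
Tool frame: the origin (TCP) lies at the very end of the fingers, on their centre line; the grasp point (between the pads) lies 19 mm behind it (pinch_z is the distance from the TCP to the grasp point, in m); z points along the fingers, y is the direction in which the jaws open and shut (so a half turn about z gives the same grasp; the last joint's range is limited). The gripper opens to 93 mm and grips with 3 to 60 N. Pads are 15 mm wide; open, the fingers measure 128 mm over their backs; the gripper's body (75 mm by 188 mm) begins 65 mm behind the grasp point.
Start: joints at [1.183, 0.13, 1.488, -0, 1.523, -0.085], TCP at [0.179, 0.573, 0.219] pointing down, gripper open.
Joint ranges: [-2.96, 2.96], [-0.89, 2.26], [0.02, 2.5], [-1.34, 4.48], [0, 2.73], [-2.66, 2.66]. Speed limits (rad/s): [2.39, 2.39, 2.79, 3.14, 3.14, 3.14].

INTERFACE

Orientations are given as a rotation vector (axis times angle).
In Python, from plant import * gives the robot as it stands.
- The arm moves only by the tool move_arm, never from a script. Its argument "series" is a list of rows, each a list of 7 numbers: the shift along the tool's x, y, z each as a share of 10 cm, from -1 to 1, then the turn, a rotation vector about the tool's x, y, z each as a share of 180 degrees, from -1 to 1, then the opening, from -1 (shut) to 1 (fully open). In form: [[dx, dy, dz, rx, ry, rz, jaw], ...]. A call has 1 to 8 rows; each row is the pose to reach, as a shift and turn from the pose commanded when the call began, along the tool's axes at that moment, turning the shorter way round; what a row does not reach only later rows make up. A row lasts 1/10 s, in which the tool goes at most 50 mm and 8.59 degrees, less where a joint would pass 70% of its speed; a pose out of reach is approached as far as the arm can. A call with a number of a shift or a turn outside -1 to 1 is refused whole. A call with a gripper value outside its range is refused whole. The fingers move at their own pace and stop on an object; "squeeze" is the grip in N (left out, the last holds). Time passes only in rows, so rows that repeat a pose let the fingers close. It gives the time, the measured TCP pose, the force and the opening at its end, in the units of the state.
- read_state(): the state, without advancing time (a new reading comes with each control period).
- read_camera(name): name is "side" or "top" or "wrist"; returns a dict with "frame" (420x560x3 uint8, red, green, blue), "K" (3x3 intrinsics, pixels), "k1" (the pictures are not rectified: a ray, as slopes to the right and down, at radius r is drawn at 1 + k1 r^2 times it, then the intrinsics apply), "rvec" (rotation vector, rad) and "tvec" (3), from world to camera coordinates, as OpenCV has them. Camera axes: x right, y down, z forward; pixel columns grow to the right and rows downward; lengths in m; the calibration is good to about 2 mm. A picture is of the moment at which its call begins. There is no depth.
- close_job(): hands the job in, once; it reports no verdict.
The state is a dict: "t": time; "q": joint angles; "dq": joint speeds; "joint_torque": joint torques, N m; "tool_pos": TCP position; "orientation": TCP orientation; "force": force on the tool from outside, world axes, zero at the start; "wrist_torque": the same for the moment, N m; "opening": finger opening in m.
Only numpy, scipy, OpenCV 4.12 (cv2) and the standard library are available. Lean on these libraries where they do the work, as an engineer would, in place of code of your own. Each camera call takes 0.05 s, during which the arm holds its last target.

TASK

The rockers of the sloped switch bank sit too deep in their wells for fingers: take the silver punch out of the wooden stand and, with its tip, press in the far (upper) end of the yellow rocker until it clicks over and stays. Press gently, feeling for the rocker, because a hard shove breaks it; leave the black rockers and the other things as they are. Then stand the silver punch back in a free hole of the stand, fully down, and let go.

Things in the scene. Friction and masses are not known exactly. Their poses are not given: they have to be found in the camera images.
- mouth_yellow (a point): centre of the mouth of the yellow rocker's well, in the flat sloped grey panel; a yellow tab lies on the panel 29 mm down-slope of it (other wells: grey tabs). x runs up the slope (to the far, higher end), y along the row, z out of the panel: up, leaning 30 degrees to the bank's front. Wells: 36 mm along x, 14 along y, 22 apart in y, straight walls along z
- rocker_yellow (a joint): tilt of the yellow rocker, rad: -0.28 = far (up-slope) end up (off, start), +0.28 = far end pressed in (on). Sprung over centre: takes 4 to 5 N at the far end, springs back if let go before 0, snaps over past it and stays. The 9 mm punch tip pressed along the well, 9 mm up-slope of its centre, meets it 8 mm above the pivot, clicks it about 4 mm on, then a hard stop 1 to 2 mm further
- unit_yellow: the yellow rocker with its seat, fixed in the bank; over 25 N breaks it. Block 30 mm (up-slope) x 11.5 mm, flat top 4 mm above a pivot that runs along the row under the well's centre, 12 to 32 mm below the mouth: this depth differs and is not measured. Origin on the bench, 95 mm plumb below the mouth's centre; z up, x level to the bank's back, y along the row
- bank: switch bank fixed to the bench: grey sloped panel (90 mm up the slope, 150 mm wide, leaning back 30 degrees) on a dark box, five wells in a row, the yellow rocker in any one of them. Origin on the bench, 95 mm under the centre of the panel face; x level to its back (higher side, away from the robot), y along the row, z up. Highest edge 118 mm
- stand: wooden punch stand fixed to the bench, 50 (x) x 140 (y) x 50 mm high; origin at the centre of its underside, z up. Three round holes 14 mm wide, 40 mm deep (floors 10 mm above the bench) at x = 0, y = -45, 0, +45 mm; the middle one is empty, the silver and the black punch stand in the outer two, either way round
- silver_punch_mid (a point): centre of the silver punch, a plain round steel rod 9 mm thick and 120 mm long (about 50 g) standing upright and loose in the stand; z along the rod. This point is half-way up, 20 mm above the stand's top; the rod's upper end is 80 mm above the stand's top
- black_punch_mid (a point): centre of the other punch, 9 x 9 x 108 mm with a black square shank, upright in the stand: a bystander
- cup: small copper cup, 64 mm wide, 45 mm high, a bystander; origin at the centre of its underside
- rivet_tin: open alloy tin of rivets, 64 mm wide, 30 mm high, a bystander; origin at the centre of its underside
- red_pliers: flat pliers with red handles, 57x132x11 mm, a bystander lying on the bench; origin at the centre of its underside
- rocker_a (a joint): black rocker of the bank, in another well than the yellow one; joint as rocker_yellow (rad), noisy; starts at about +0.28 and must stay on that side
- rocker_b (a joint): black rocker of the bank, in another well than the yellow one; joint as rocker_yellow (rad), noisy; starts at about -0.28 and must stay on that side
- rocker_c (a joint): black rocker of the bank, in another well than the yellow one; joint as rocker_yellow (rad), noisy; starts at about +0.28 and must stay on that side
- rocker_d (a joint): black rocker of the bank, in another well than the yellow one; joint as rocker_yellow (rad), noisy; starts at about -0.28 and must stay on that side
Mind the look-alikes: they are no part of the job. Leave any green look-alike of the stand alone.

How it is judged:
On the way, in this order (a step that is already met when the one before it is completed fails the run):
1. the silver punch is lifted out of the stand (z of silver_punch_mid in the frame of stand above 0.115 m), for 0.1 s.
2. the yellow rocker is clicked over with the punch at its well (value of joint rocker_yellow above 0.18 rad and distance between silver_punch_mid and mouth_yellow below 0.075 m), for 0.05 s.
At the end, for the whole second after the job is handed in: The yellow rocker rests with its far end pressed in (joint above 0.18 rad); the silver punch stands released and still in a hole of the stand, fully down (centre 64 to 76 mm above the bench, within 12 mm of the stand's middle line and 60 mm of its centre, leaning under 0.2 rad) (value of joint rocker_yellow above 0.18 rad and z of silver_punch_mid in the frame of stand between 0.064 and 0.076 m and x of silver_punch_mid in the frame of stand between -0.012 and 0.012 m and y of silver_punch_mid in the frame of stand between -0.06 and 0.06 m and angle between silver_punch_mid's own z axis and vertical below 0.2 rad and linear speed of silver_punch below 0.02 m/s); the robot touches nothing.
It fails at once if the yellow rocker or its seat is pushed with more than 25 N (contact force between unit_yellow and anything else above 25 N).
It fails at once if a black rocker is flipped (value of joint any of rocker_a, rocker_c below 0.1 rad or value of joint any of rocker_b, rocker_d above -0.1 rad).
It fails at once if the black punch is moved more than 3 cm (distance of black_punch_mid from where it was at the start of the episode above 0.03 m).
It fails at once if the cup, the rivet tin or the pliers are moved more than 3 cm (distance of any of cup, rivet_tin, red_pliers from where it was at the start of the episode above 0.03 m).
It also fails if it takes over 51 s, if anything falls off the work surface, if the arm or the gripper's body presses on something with over 40 N, if the wrist force passes 120 N, or if a joint passes its speed limit or range.

## Working session

There is one attempt and no reset: what is moved stays moved. The work goes in short steps, Python scripts to look and compute and a tool call to move; the robot and the scene stay as the last step left them, time stands still between calls to the robot, and variables do not carry over. Pictures are saved under pics/ and viewed, and the job is handed in when it is done.

Besides the shell and the picture viewer there is one more tool, called by a JSON object that holds its "method" and its "body". move_arm: Moves the arm, as the interface text tells. Shift numbers are shares of 10 cm and turn numbers shares of 180 degrees, none past 1 either way. Its arguments: {"type":"object","properties":{"series":{"type":"array","items":{"type":"array","items":{"type":"number"}}},"squeeze":{"type":"number"}},"required":["series"]}

```bash
mkdir -p pics; ls; python3 - <<'E'
from plant import *
import cv2
print(read_state())
for n in ("side","top","wrist"):
    c=read_camera(n); cv2.imwrite(f"pics/{n}0.png",c["frame"][:,:,::-1]); print(n,c["K"],c["k1"],c["rvec"],c["tvec"])
E
```

```text
pics
{'t': 0.0, 'q': array([ 1.18257951e+00,  1.31160414e-01,  1.48924191e+00,  1.37090837e-06,
        1.52299300e+00, -8.54041402e-02]), 'dq': array([ 9.63555484e-06, -1.97650591e-05, -1.22017740e-04,  1.16889654e-03,
       -5.38938514e-04, -9.56693287e-05]), 'joint_torque': array([ 3.71296517e-05, -5.59846795e+01, -4.91754448e+01,  7.68158538e-02,
        3.55093216e-02, -1.29884670e-04]), 'tool_pos': array([0.17869431, 0.57219378, 0.21760841]), 'orientation': array([-4.73777734e-01, -3.10523205e+00,  2.75171999e-03]), 'force': array([ 0.17229026, -0.85859237, -0.00305193]), 'wrist_torque': array([-0.03659622,  0.00235026, -0.00060977]), 'opening': 0.09267621933406878}
side [[532.69591086   0.         277.00319256]
 [  0.         532.69591086 216.79034917]
 [  0.           0.           1.        ]] -0.053470490207745316 [ 0.48909043 -2.33549704  1.60622399] [0.48714685 0.1589237  1.10566301]
top [[402.9801056    0.         275.43047974]
 [  0.         402.9801056  216.6314446 ]
 [  0.           0.           1.        ]] -0.024492023663293953 [ 2.15617275 -2.17249282  0.10028868] [0.00139661 0.55910182 0.98250248]
wrist [[351.10902452   0.         279.71631906]
 [  0.         351.10902452 213.71479599]
 [  0.           0.           1.        ]] 0.02000631331376217 [-2.36078507 -1.73380616 -0.21699864] [-0.59885029 -0.029134    0.39042517]
```

View pics/side0.png

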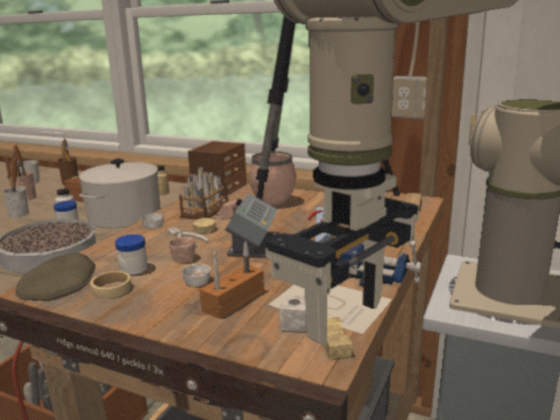

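View pics/top0.png

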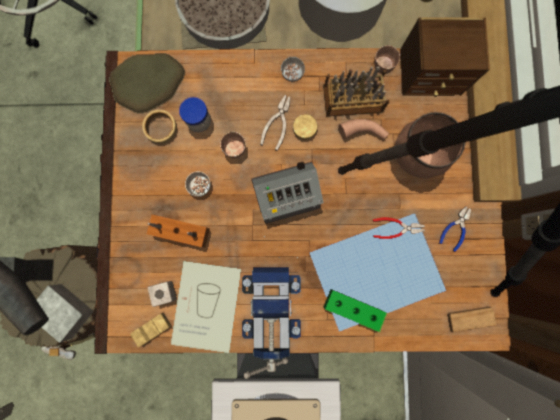

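View pics/wrist0.png

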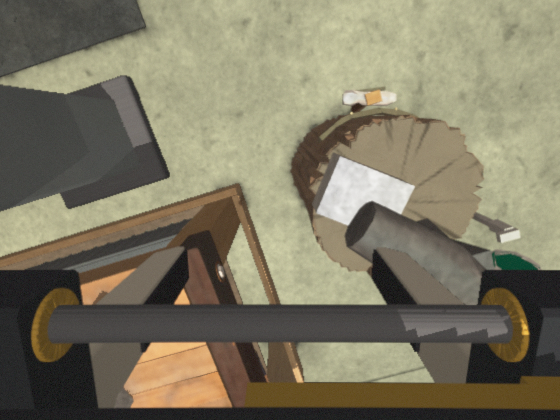

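```bash
cat > h.py <<'E'
import numpy as np, cv2
from plant import *
def proj(c,P):
    P=np.asarray(P,float).reshape(-1,1,3)
    return cv2.projectPoints(P,np.array(c["rvec"]),np.array(c["tvec"]),np.array(c["K"]),np.array([c["k1"],0,0,0]))[0].reshape(-1,2)
def ray(c,uv):
    uv=np.asarray(uv,float).reshape(-1,1,2)
    n=cv2.undistortPoints(uv,np.array(c["K"]),np.array([c["k1"],0,0,0,0.])).reshape(-1,2)
    R=cv2.Rodrigues(np.array(c["rvec"]))[0]; o=-R.T@np.array(c["tvec"])
    d=np.c_[n,np.ones(len(n))]@R
    return o,d/np.linalg.norm(d,axis=1,keepdims=True)
def onz(c,uv,z):
    o,d=ray(c,uv); return o+d*((z-o[2])/d[:,2:])
def tri(obs):
    A=0;b=0
    for c,uv in obs:
        o,d=ray(c,uv); M=np.eye(3)-np.outer(d[0],d[0]); A=A+M; b=b+M@o
    return np.linalg.solve(A,b)
E
python3 - <<'E'
from h import *
for n in ("side","top","wrist"):
    c=read_camera(n); np.save(f"{n}.npy",c,allow_pickle=True)
    print(n,ray(c,[280,210]))
    print(proj(c,[[0,0,0],[.18,.57,.22],[.5,0,0],[.5,.2,0]]))
t=np.load("top.npy",allow_pickle=True).item(); s=np.load("side.npy",allow_pickle=True).item()
im=t["frame"][:,:,::-1]
cv2.imwrite("pics/tbank.png",cv2.resize(im[150:260,140:340],None,fx=4,fy=4,interpolation=cv2.INTER_CUBIC))
im=s["frame"][:,:,::-1]
cv2.imwrite("pics/sbank.png",cv2.resize(im[180:330,180:350],None,fx=4,fy=4,interpolation=cv2.INTER_CUBIC))
E
```

```text
side (array([0.02071298, 1.08676811, 0.5509678 ]), array([[ 0.395829  , -0.85287257, -0.34048169]]))
[[509.00959702 292.47864679]
 [345.66601918 319.10739394]
 [290.47854485 256.13886253]
 [253.35357841 292.91284479]]
top (array([ 0.45586895, -0.01216603,  1.03438069]), array([[ 0.11836022, -0.00222589, -0.99296823]]))
[[275.99876417 444.13208647]
 [-12.0570795  398.64899688]
 [274.60501343 240.69658907]
 [196.85224352 241.25420868]]
wrist (array([0.11363845, 0.59306454, 0.38436893]), array([[ 0.22815323, -0.07238162, -0.970931  ]]))
[[-284.7160796   186.24864804]
 [ 275.99848804  267.33117776]
 [ -39.51863032  521.1128084 ]
 [  92.72426839  484.71419705]]
```

View pics/tbank.png

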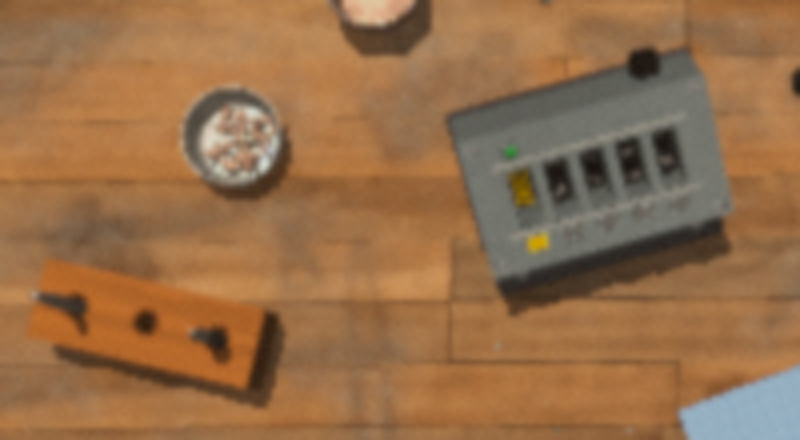

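View pics/sbank.png

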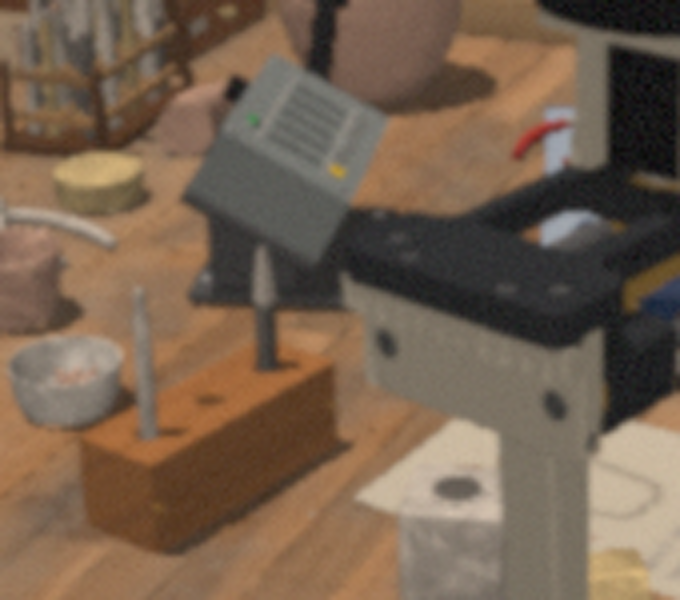

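```bash
python3 - <<'E'
from h import *
t=np.load("top.npy",allow_pickle=True).item(); s=np.load("side.npy",allow_pickle=True).item()
im=t["frame"]; hsv=cv2.cvtColor(im,cv2.COLOR_RGB2HSV)
f=lambda x,y:(140+x/4-.375,150+y/4-.375)
# stand top face corners
C=onz(t,[f(45,262),f(268,312),f(245,388),f(28,337)],.05); print("stand",C.round(4),C.mean(0))
print("hole",onz(t,[f(146,320)],.05))
print("holes L,R base",onz(t,[f(78,308),f(215,338)],.05))
g=lambda x,y:(180+x/4-.375,180+y/4-.375)
print("silver top tri",tri([(s,g(138,290)),(t,f(36,297))]), "black top",tri([(s,g(263,250)),(t,f(193,334))]))
print("silver base tri",onz(s,[g(149,436)],.05),"black",onz(s,[g(265,366)],.05),"mid",onz(s,[g(209,400)],.05))
W=onz(t,[f(523,188),f(559,180),f(595,171),f(630,161),f(668,153)],.095);print("wells",W.round(4))
print("tab",onz(t,[f(538,243)],.0805))
P=[ (447,115,.1175),(690,50,.1175),(728,214,.0725),(500,280,.0725)]
for x,y,z in P: print("panel",onz(t,[f(x,y)],z).round(4))
print("lamp", tri([(s,(261,192)),(t,(343,170))]))
E
```

```text
stand [[0.5631 0.3046 0.05  ]
 [0.5311 0.1661 0.05  ]
 [0.4847 0.1797 0.05  ]
 [0.5168 0.314  0.05  ]] [0.52394021 0.2411149  0.05      ]
hole [[0.52676924 0.24124402 0.05      ]]
holes L,R base [[0.5344775  0.28346554 0.05      ]
 [0.51539609 0.19852209 0.05      ]]
silver top tri [0.53541386 0.28525374 0.1256531 ] black top [0.51410789 0.19746326 0.11481908]
silver base tri [[0.53168702 0.29213925 0.05      ]] black [[0.51437315 0.2018804  0.05      ]] mid [[0.5228943  0.24705981 0.05      ]]
wells [[ 0.5998  0.0081  0.095 ]
 [ 0.6043 -0.0131  0.095 ]
 [ 0.6095 -0.0344  0.095 ]
 [ 0.6153 -0.0551  0.095 ]
 [ 0.6199 -0.0775  0.095 ]]
tab [[ 5.68785075e-01 -2.95247337e-04  8.05000000e-02]]
panel [[0.6393 0.0513 0.1175]]
panel [[ 0.6763 -0.0896  0.1175]]
panel [[ 0.5864 -0.1146  0.0725]]
panel [[0.5476 0.0227 0.0725]]
lamp [ 0.65999542 -0.16469831  0.09710786]
```

```bash
python3 - <<'E'
from h import *
from scipy.spatial.transform import Rotation as R
t=np.load("top.npy",allow_pickle=True).item(); s=np.load("side.npy",allow_pickle=True).item(); w=np.load("wrist.npy",allow_pickle=True).item()
print("lampjoint", tri([(s,(272,98)),(t,(412,146))]))
st=read_state(); T=R.from_rotvec(st["orientation"]).as_matrix(); print(st["t"],T.round(3))
o,d=ray(w,[280,214]); print("cam in tool",T.T@(o-st["tool_pos"]), "axis",T.T@d[0], "img right", T.T@cv2.Rodrigues(w["rvec"])[0][0])
E
```

```text
lampjoint [ 0.65182885 -0.24558745  0.34312479]
0.3 [[-0.955  0.298 -0.   ]
 [ 0.298  0.955 -0.001]
 [ 0.    -0.001 -1.   ]]
cam in tool [ 6.83558032e-02  5.91141233e-05 -1.66100448e-01] axis [-2.50422297e-01 -4.03120958e-04  9.68136618e-01] img right [-1.40226835e-03  9.99998622e-01  8.88219098e-04]
```

```bash
cat >> h.py <<'E'
from scipy.spatial.transform import Rotation as Ro
def frame(yaw_y, tilt=0):  # yaw_y: direction vector of tool y (horizontal); tilt about tool y
    y=np.array([yaw_y[0],yaw_y[1],0.]); y/=np.linalg.norm(y); z=np.array([0,0,-1.]); x=np.cross(y,z)
    return np.c_[x,y,z]@Ro.from_rotvec([0,tilt,0]).as_matrix()
def step(pos,T,fpos=None,fT=None):
    st=read_state(); T0=Ro.from_rotvec(st["orientation"]).as_matrix() if fT is None else fT
    p=st["tool_pos"] if fpos is None else fpos
    d=T0.T@(np.array(pos)-p)/.1; r=Ro.from_matrix(T0.T@T).as_rotvec()/np.pi
    print("t",st["t"],"shift",d.round(3),"turn",r.round(4))
E
python3 - <<'E'
from h import *
step([.60,.02,.30],frame((-.228,.973)))
E
```

```text
t 0.3 shift [-5.668 -4.019 -0.815] turn [-2.000e-04 -1.000e-04 -1.696e-01]
```

{"method": "move_arm", "body": {"series": [[-0.4, -0.3, -0.2, 0, 0, 0, 1], [-0.8, -0.6, -0.4, 0, 0, 0, 1], [-1, -0.8, -0.6, 0, 0, 0, 1]]}}

```text
t: 0.6
tool_pos: [0.2513, 0.4645, 0.2782]
orientation: [-0.474, -3.105, 0.003]
force: [0.3, -0.2, 0.8]
opening: 0.0928
```

{"method": "move_arm", "body": {"series": [[-0.4, -0.3, -0.1, 0, 0, 0, 1], [-0.8, -0.6, -0.2, 0, 0, 0, 1], [-1, -0.8, -0.2, 0, 0, 0, 1]]}}

```text
t: 0.9
tool_pos: [0.3241, 0.3584, 0.3005]
orientation: [0.476, 3.103, 0.003]
force: [-0.5, -0.4, 0.1]
opening: 0.0933
```

{"method": "move_arm", "body": {"series": [[-0.4, -0.3, 0, 0, 0, 0, 1], [-0.8, -0.6, 0, 0, 0, 0, 1], [-1, -0.8, 0, 0, 0, 0, 1]]}}

```text
t: 1.2
tool_pos: [0.3952, 0.2515, 0.2987]
orientation: [0.477, 3.104, -0.001]
force: [-0.1, 0.1, 0.2]
opening: 0.0927
```

{"method": "move_arm", "body": {"series": [[-0.4, -0.3, 0, 0, 0, 0, 1], [-0.8, -0.6, 0, 0, 0, 0, 1], [-1, -0.8, 0, 0, 0, 0, 1]]}}

```text
t: 1.5
tool_pos: [0.4667, 0.1451, 0.2986]
orientation: [0.477, 3.105, -0.001]
force: [-0.0, 0.8, 0.4]
opening: 0.0929
```

{"method": "move_arm", "body": {"series": [[-0.4, -0.3, 0, 0, 0, -0.045, 1], [-0.8, -0.6, 0, 0, 0, -0.09, 1], [-1, -0.8, 0, 0, 0, -0.13, 1], [-1, -0.8, 0, 0, 0, -0.17, 1]]}}

```text
t: 1.9
tool_pos: [0.5381, 0.038, 0.2979]
orientation: [0.364, -3.12, 0.002]
force: [-0.1, -0.4, 0.3]
opening: 0.0928
```

```bash
python3 - <<'E'
from h import *
print(read_state())
step([.60,.02,.30],frame((-.228,.973)))
E
```

```text
{'t': 1.9, 'q': array([-2.37554482e-02, -5.25095778e-02,  1.53273390e+00, -1.26865751e-03,
        1.66201022e+00, -1.82710512e+00]), 'dq': array([ 0.05530911, -0.02880424,  0.02458542,  0.02910894,  0.01527416,
       -1.19017227]), 'joint_torque': array([ -2.60958396, -46.06434345, -50.84815621,  -0.53204885,
        -0.28879959,   1.51739817]), 'tool_pos': array([0.53814192, 0.03795123, 0.29794118]), 'orientation': array([ 3.64197471e-01, -3.11959298e+00,  1.82395045e-03]), 'force': array([-0.09116855, -0.36400562,  0.33466643]), 'wrist_torque': array([0.03855487, 0.01382656, 0.01046725]), 'opening': 0.09280185366265811}
t 1.9 shift [-0.561 -0.317 -0.021] turn [-0.0003 -0.0003  0.0007]
```

```bash
python3 - <<'E'
from h import *
w=read_camera("wrist"); np.save("w1.npy",w,allow_pickle=True); cv2.imwrite("pics/w1.png",w["frame"][:,:,::-1])
print(proj(w,[.6,.008,.095]))
E
```

```text
[[241.16229499 237.28970666]]
```

View pics/w1.png

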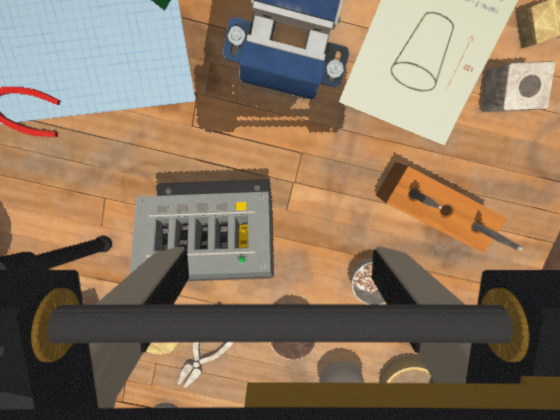

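```bash
python3 - <<'E'
from h import *
w=np.load("w1.npy",allow_pickle=True).item()
im=w["frame"][:,:,::-1]
cv2.imwrite("pics/w1b.png",cv2.resize(im[165:290,125:285],None,fx=5,fy=5,interpolation=cv2.INTER_CUBIC)[:600])
cv2.imwrite("pics/w1s.png",cv2.resize(im[155:265,370:530],None,fx=5,fy=5,interpolation=cv2.INTER_CUBIC))
E
```

```text
(no output)
```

View pics/w1b.png

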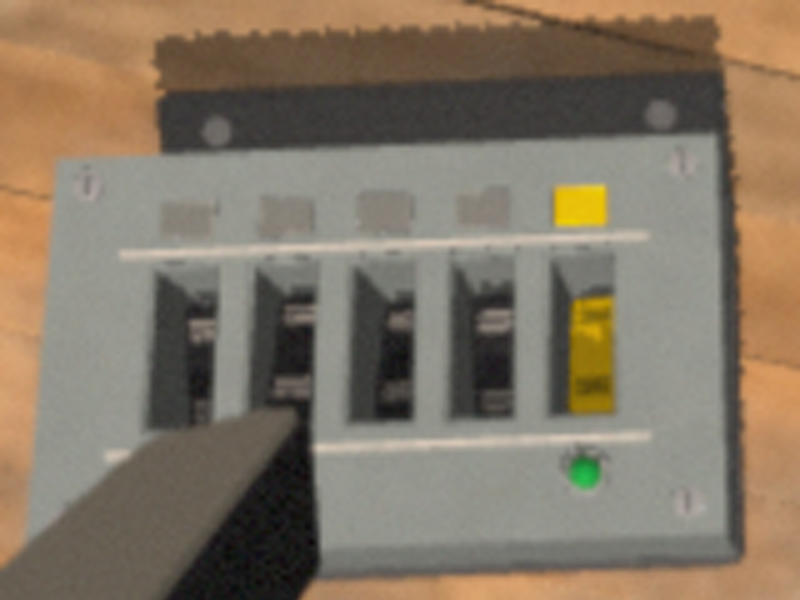

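View pics/w1s.png

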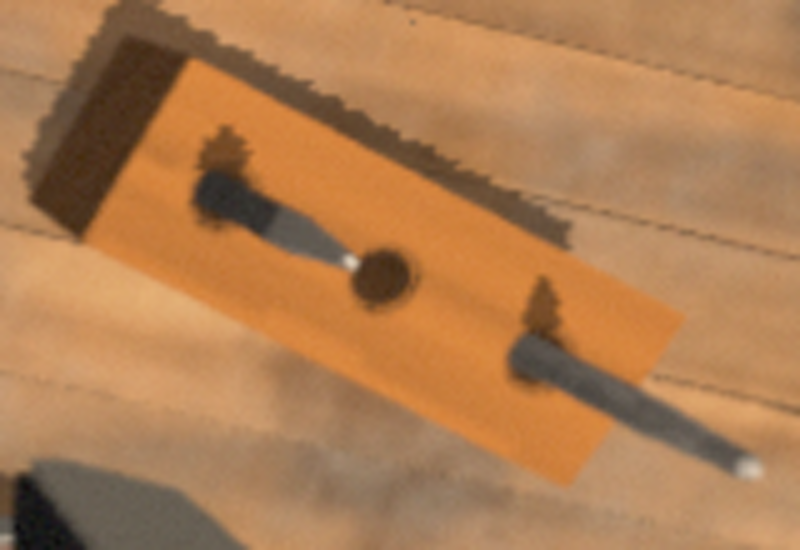

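```bash
python3 - <<'E'
from h import *
w=np.load("w1.npy",allow_pickle=True).item(); st=read_state()
f=lambda x,y:(125+x/5-.4,165+y/5-.4)
m=[((552,252),(-18,51)),((615,250),(-18,37)),((548,415),(18,51)),((616,413),(18,37)),
((581,206),(-29,44)),((485,209),(-29,22)),((384,212),(-29,0)),((287,216),(-29,-22)),((188,219),(-29,-44)),
((57,158),(-45,-75)),((718,133),(-45,75)),((350,420),(18,0-7)),((413,420),(18,7)),((451,416),(18,15)),((514,414),(18,29))]
# image right = +y : fix yellow left/right
m[0]=((552,252),(-18,37));m[1]=((615,250),(-18,51));m[2]=((548,415),(18,37));m[3]=((616,413),(18,51))
uv=np.array([f(*a) for a,_ in m]); obj=np.array([[b[0],b[1],0] for _,b in m])/1000
ok,r,t=cv2.solvePnP(obj,uv,w["K"],np.array([w["k1"],0,0,0.]))
Rc=cv2.Rodrigues(w["rvec"])[0]; Rw=Rc.T@cv2.Rodrigues(r)[0]; tw=Rc.T@(t.ravel()-w["tvec"])
print("pnp centre",tw,"\n",Rw.round(3)); print("yellow mouth",tw+Rw@[0,.044,0])
print((cv2.projectPoints(obj,r,t,w["K"],np.array([w["k1"],0,0,0.]))[0].reshape(-1,2)-uv).round(1).tolist())
# rays on plane with known tilt & z, using per-point heights
W=np.array([onz(w,[u],.095+o[0]*.5)[0] for u,o in zip(uv,obj)])
# 2D rigid fit
P=np.c_[obj[:,0]*np.cos(np.pi/6),obj[:,1]]; Q=W[:,:2]
H=(P-P.mean(0)).T@(Q-Q.mean(0)); th=np.arctan2(H[0,1]-H[1,0],H[0,0]+H[1,1])
R2=np.array([[np.cos(th),-np.sin(th)],[np.sin(th),np.cos(th)]]); c=Q.mean(0)-R2@P.mean(0)
print("yaw deg",np.degrees(th),"centre",c,"yellow",c+R2@[0,.044]); print(((Q-(P@R2.T+c))*1000).round(1).tolist())
g=lambda x,y:(370+x/5-.4,155+y/5-.4)
C=onz(w,[g(187,57),g(685,317),g(570,487),g(84,240)],.05); print("stand",C.round(4),C.mean(0)); print("midhole",onz(w,[g(382,277)],.05))
print("silver top",onz(w,[g(748,467)],.13)); print("silver base",onz(w,[g(533,353)],.054))
E
```

```text
pnp centre [ 0.60451277 -0.03595928  0.09502599] 
 [[ 0.838 -0.266 -0.476]
 [ 0.233  0.964 -0.127]
 [ 0.492 -0.005  0.87 ]]
yellow mouth [0.59282735 0.00646012 0.09481376]
[[-0.2, 0.3], [-0.3, 0.2], [0.6, -0.3], [-0.1, -0.4], [0.2, -0.2], [-0.2, -0.1], [0.4, 0.1], [0.2, 0.0], [0.3, 0.1], [-0.2, -0.2], [0.0, -0.2], [-0.3, 0.2], [-0.0, -0.2], [-0.3, 0.3], [0.0, 0.2]]
yaw deg 15.510407278816585 centre [ 0.60449982 -0.03600185] yellow [0.59273363 0.00639575]
[[-0.4, 0.2], [-0.3, 0.3], [0.5, -0.4], [0.4, 0.3], [0.2, -0.1], [-0.0, 0.2], [-0.0, -0.5], [-0.0, -0.3], [-0.1, -0.5], [0.1, -0.1], [0.2, -0.0], [-0.3, 0.4], [0.3, 0.2], [-0.3, 0.3], [-0.2, 0.0]]
stand [[0.4848 0.1779 0.05  ]
 [0.5175 0.3144 0.05  ]
 [0.565  0.3037 0.05  ]
 [0.5324 0.1678 0.05  ]] [0.5249244  0.24097295 0.05      ]
midhole [[0.52470811 0.24035289 0.05      ]]
silver top [[0.53488106 0.28181333 0.13      ]]
silver base [[0.53381415 0.27985571 0.054     ]]
```

```bash
python3 - <<'E'
from h import *
st=read_state(); print(st["tool_pos"],st["orientation"],abs(st["dq"]).max())
b=np.radians(15.5); F=frame((-np.sin(b),np.cos(b)))
step([.5345,.2820,.25],F)
E
```

```text
[0.53745892 0.03961484 0.29808154] [ 3.77107770e-01 -3.11790939e+00  2.64529200e-04] 0.27183043764317605
t 1.95 shift [-0.55   2.361  0.48 ] turn [-0.     -0.0003 -0.0095]
```

{"method": "move_arm", "body": {"series": [[-0.1, 0.4, 0.05, 0, 0, -0.01, 0.4], [-0.2, 0.8, 0.1, 0, 0, -0.01, 0.4]]}}

```text
t: 2.15
tool_pos: [0.5382, 0.1245, 0.2888]
orientation: [-0.404, 3.115, 0.0]
force: [1.0, 0.2, -0.0]
opening: 0.0813
```

{"method": "move_arm", "body": {"series": [[-0.1, 0.4, 0.05, 0, 0, 0, 0.4], [-0.2, 0.8, 0.15, 0, 0, 0, 0.4]]}}

```text
t: 2.35
tool_pos: [0.5364, 0.2088, 0.2744]
orientation: [-0.407, 3.113, 0.001]
force: [0.3, -0.1, -0.1]
opening: 0.0669
```

{"method": "move_arm", "body": {"series": [[-0.1, 0.4, 0.05, 0, 0, 0, 0.4], [-0.16, 0.76, 0.2, 0, 0, 0, 0.4], [-0.16, 0.76, 0.2, 0, 0, 0, 0.4], [-0.16, 0.76, 0.2, 0, 0, 0, 0.4]]}}

```text
t: 2.75
tool_pos: [0.5313, 0.2852, 0.253]
orientation: [0.412, -3.113, 0.001]
force: [-0.6, -0.8, 0.3]
opening: 0.0649
```

```bash
python3 - <<'E'
from h import *
st=read_state(); print(st["tool_pos"],st["orientation"],abs(st["dq"]).max())
w=read_camera("wrist"); np.save("w2.npy",w,allow_pickle=True)
cv2.imwrite("pics/w2.png",w["frame"][:,:,::-1])
b=np.radians(15.5); F=frame((-np.sin(b),np.cos(b)))
step([.5345,.2820,.25],F)
print(proj(w,[[.5345,.282,.13],[.5345,.282,.05]]))
E
```

```text
[0.53130803 0.28520649 0.25299122] [ 4.12416371e-01 -3.11309554e+00  9.68039030e-04] 0.03822153782184497
t 2.8 shift [-0.019 -0.029  0.037] turn [-0.0002 -0.0001 -0.0026]
[[275.74925027 209.54480149]
 [276.65047562 191.84258592]]
```

View pics/w2.png

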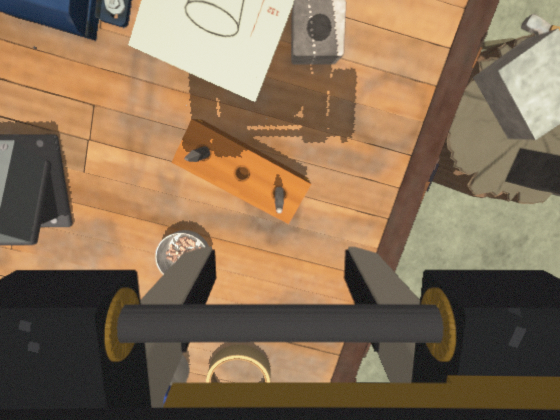

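```bash
python3 - <<'E'
from h import *
w=np.load("w2.npy",allow_pickle=True).item()
im=w["frame"][:,:,::-1]
cv2.imwrite("pics/w2s.png",cv2.resize(im[110:230,165:325],None,fx=5,fy=5,interpolation=cv2.INTER_CUBIC))
E
```

```text
(no output)
```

View pics/w2s.png

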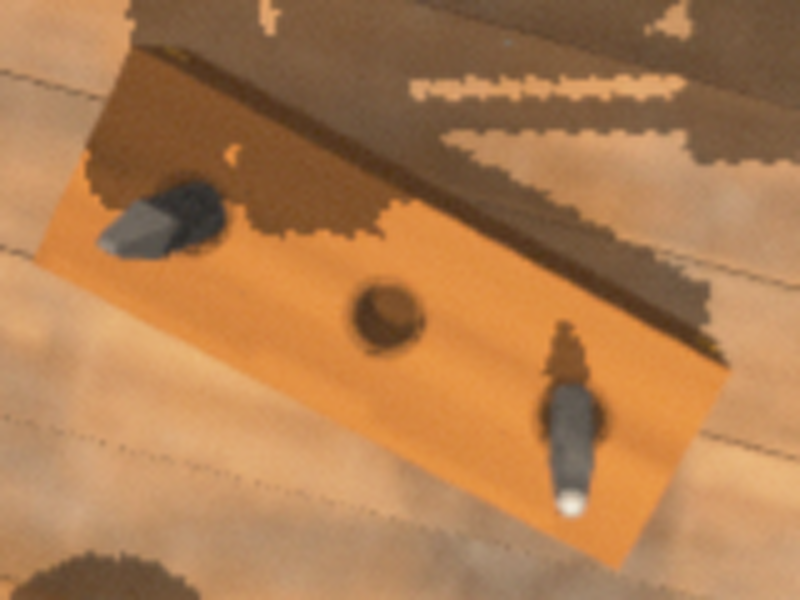

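```bash
python3 - <<'E'
from h import *
w=np.load("w2.npy",allow_pickle=True).item()
g=lambda x,y:(165+x/5-.4,110+y/5-.4)
C=onz(w,[g(138,50),g(728,367),g(620,568),g(38,260)],.05); print("stand",C.round(4),C.mean(0)); print("midhole",onz(w,[g(387,316)],.05),"silver hole",onz(w,[g(573,415)],.05))
top=onz(w,[g(571,503)],.13); print("silver top",top)
w1=np.load("w1.npy",allow_pickle=True).item()
print("tri", tri([(w,g(571,503)),(w1,(370+748/5-.4,155+467/5-.4))]))
E
```

```text
stand [[0.4848 0.1802 0.05  ]
 [0.5161 0.314  0.05  ]
 [0.5648 0.3036 0.05  ]
 [0.5318 0.1684 0.05  ]] [0.52436911 0.24154391 0.05      ]
midhole [[0.52426933 0.24149178 0.05      ]] silver hole [[0.53458836 0.28484434 0.05      ]]
silver top [[0.53438179 0.28464651 0.13      ]]
tri [0.53549022 0.28489922 0.12597972]
```

```bash
python3 - <<'E'
from h import *
b=np.radians(15.5); F=frame((-np.sin(b),np.cos(b)))
step([.5345,.2847,.078],F)
E
```

```text
t 2.8 shift [-0.026 -0.002  1.757] turn [-0.0002 -0.0001 -0.0026]
```

{"method": "move_arm", "body": {"series": [[-0.026, 0, 0.4, 0, 0, 0, 0.3], [-0.026, 0, 0.8, 0, 0, 0, 0.3], [-0.026, 0, 0.9, 0, 0, 0, 0.3], [-0.026, 0, 0.9, 0, 0, 0, 0.3]]}}

```text
t: 3.2
tool_pos: [0.5339, 0.2835, 0.1624]
orientation: [0.408, -3.112, 0.002]
force: [-0.1, -0.1, -0.4]
opening: 0.0607
```

{"method": "move_arm", "body": {"series": [[0, 0, 0.3, 0, 0, 0, 0.3], [0, 0, 0.6, 0, 0, 0, 0.3], [0, 0, 0.85, 0, 0, 0, 0.3], [0, 0, 0.85, 0, 0, 0, 0.3], [0, 0, 0.85, 0, 0, 0, 0.3]]}}

```text
t: 3.7
tool_pos: [0.5361, 0.2852, 0.0812]
orientation: [-0.41, 3.112, 0.001]
force: [-0.1, -0.3, 1.3]
opening: 0.0604
```

```bash
python3 - <<'E'
from h import *
b=np.radians(15.5); F=frame((-np.sin(b),np.cos(b)))
step([.5345,.2847,.078],F)
w=read_camera("wrist"); cv2.imwrite("pics/w3.png",w["frame"][:,:,::-1])
w=read_camera("side"); cv2.imwrite("pics/s3.png",cv2.resize(w["frame"][150:350,120:400,::-1],None,fx=2.8,fy=2.8))
E
```

```text
t 3.7 shift [ 0.017 -0.     0.032] turn [ 0.0001  0.0007 -0.0027]
```

View pics/w3.png

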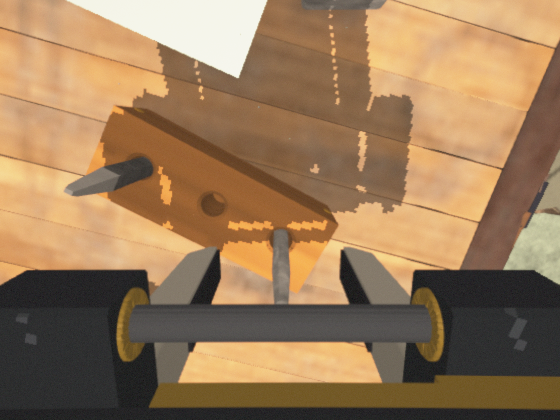

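View pics/s3.png

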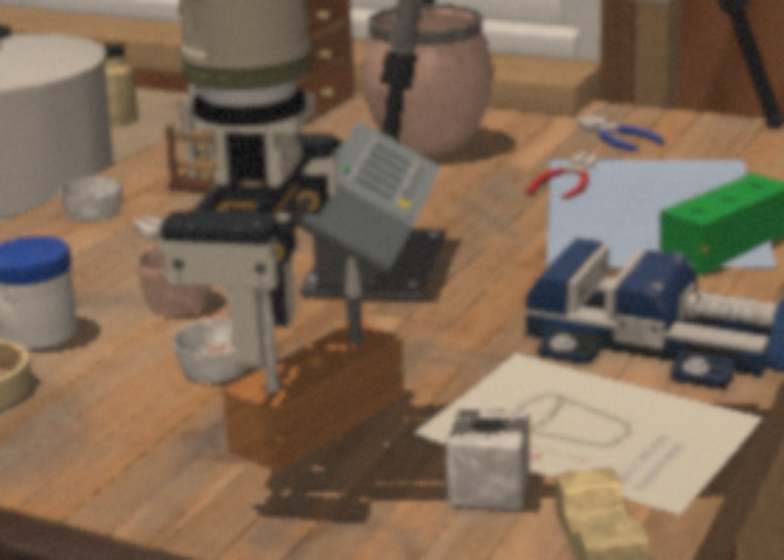

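{"method": "move_arm", "body": {"series": [[0, 0, 0.03, 0, 0, 0, 0], [0, 0, 0.03, 0, 0, 0, -0.5], [0, 0, 0.03, 0, 0, 0, -1], [0, 0, 0.03, 0, 0, 0, -1], [0, 0, 0.03, 0, 0, 0, -1], [0, 0, 0.03, 0, 0, 0, -1], [0, 0, 0.03, 0, 0, 0, -1], [0, 0, 0.03, 0, 0, 0, -1]], "squeeze": 35}}

```text
t: 4.6
tool_pos: [0.5347, 0.2849, 0.0756]
orientation: [0.411, -3.114, 0.0]
force: [-0.0, -0.2, -0.6]
opening: 0.0083
```

```bash
python3 - <<'E'
from h import *
st=read_state();print(st["t"],st["tool_pos"],st["opening"],st["force"],st["wrist_torque"],st["q"])
w=read_camera("wrist"); cv2.imwrite("pics/w4.png",w["frame"][:,:,::-1])
E
```

```text
4.6 [0.53473364 0.28492921 0.0755854 ] 0.00827633558544655 [-0.03870251 -0.15026607 -0.64593517] [ 0.09795058  0.00746497 -0.00911746] [ 4.04965693e-01  2.55322118e-01  1.61508736e+00  1.31740413e-05
  1.27129794e+00 -1.42852013e+00]
```

View pics/w4.png

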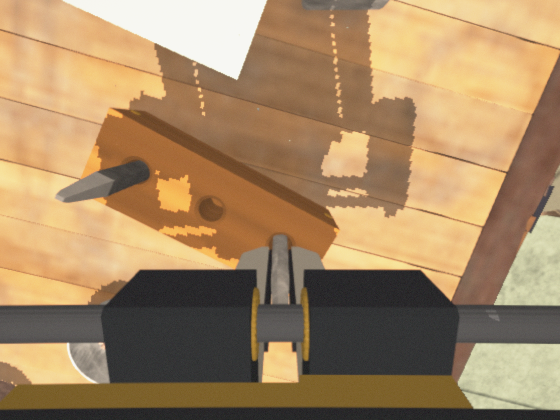

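{"method": "move_arm", "body": {"series": [[0, 0, -0.2, 0, 0, 0, -1], [0, 0, -0.5, 0, 0, 0, -1], [0, 0, -0.8, 0, 0, 0, -1], [0, 0, -0.8, 0, 0, 0, -1], [0, 0, -0.8, 0, 0, 0, -1]]}}

```text
t: 5.15
tool_pos: [0.5353, 0.2852, 0.1564]
orientation: [-0.411, 3.113, 0.001]
force: [-0.2, -0.7, -0.3]
opening: 0.008
```

{"method": "move_arm", "body": {"series": [[0, 0, -0.3, 0, 0, 0, -1], [0, 0, -0.6, 0, 0, 0, -1], [0, 0, -0.9, 0, 0, 0, -1], [0, 0, -0.9, 0, 0, 0, -1]]}}

```text
t: 5.55
tool_pos: [0.5363, 0.2856, 0.2492]
orientation: [-0.411, 3.11, 0.002]
force: [1.1, 0.4, 0.5]
opening: 0.0082
```

```bash
python3 - <<'E'
from h import *
st=read_state();print(st["t"],st["tool_pos"],st["opening"],st["force"],st["wrist_torque"])
w=read_camera("wrist"); cv2.imwrite("pics/w5.png",w["frame"][:,:,::-1]);np.save("w5.npy",w,allow_pickle=True)
w=read_camera("side"); cv2.imwrite("pics/s5.png",cv2.resize(w["frame"][100:300,120:400,::-1],None,fx=2.8,fy=2.8));np.save("s5.npy",w,allow_pickle=True)
w=read_camera("top"); cv2.imwrite("pics/t5.png",cv2.resize(w["frame"][140:290,80:280,::-1],None,fx=4,fy=4));np.save("t5.npy",w,allow_pickle=True)
E
```

```text
5.55 [0.53625823 0.28559391 0.24919306] 0.00819275231389744 [1.06284899 0.42740699 0.47099685] [0.08366372 0.05100065 0.02397077]
```

View pics/w5.png

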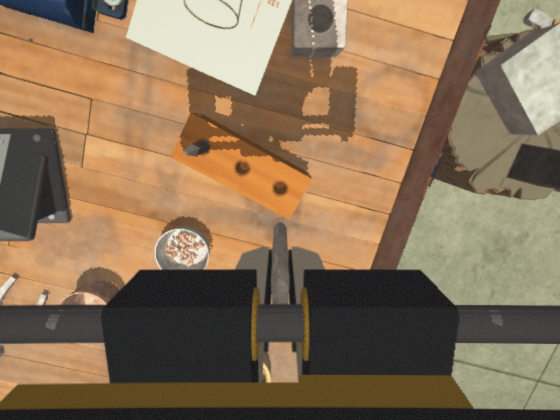

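View pics/s5.png

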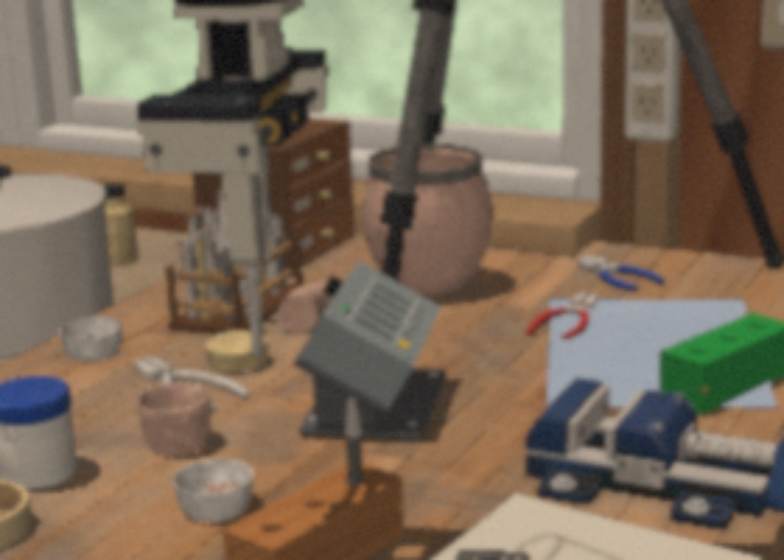

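View pics/t5.png

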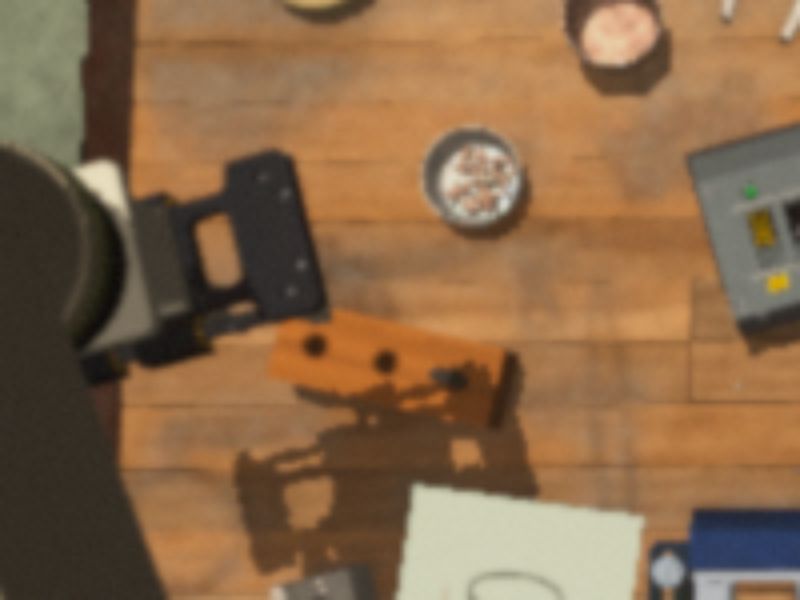

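```bash
python3 - <<'E'
from h import *
w=np.load("w5.npy",allow_pickle=True).item(); s=np.load("s5.npy",allow_pickle=True).item()
im=w["frame"][:,:,::-1]
cv2.imwrite("pics/w5c.png",cv2.resize(im[210:290,240:320],None,fx=7,fy=7,interpolation=cv2.INTER_CUBIC))
im=s["frame"][:,:,::-1]
cv2.imwrite("pics/s5c.png",cv2.resize(im[150:240,180:240],None,fx=6,fy=6,interpolation=cv2.INTER_CUBIC))
E
```

```text
(no output)
```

View pics/w5c.png

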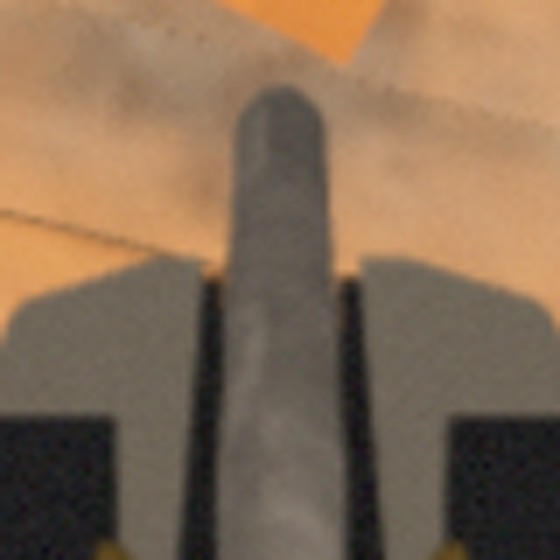

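View pics/s5c.png

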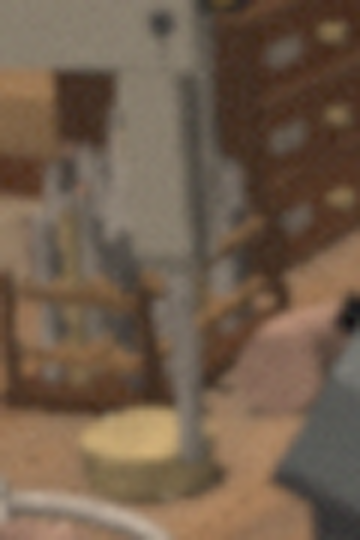

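```bash
python3 - <<'E'
from h import *
w=np.load("w5.npy",allow_pickle=True).item(); s=np.load("s5.npy",allow_pickle=True).item()
T=Ro.from_rotvec([-0.411,3.11,.002]).as_matrix(); p=np.array([.5363,.2856,.2492])
def at(c,uv,zt):
    o,d=ray(c,[uv]); o=T.T@(o-p); d=T.T@d[0]; return o+d*(zt-o[2])/d[2]
print("wrist rim",at(w,(279.6,222.1),.0656), "4mm further up sides", at(w,(279.8,229),.0656))
tp=p+T@[0,0,.0656]; print(proj(s,[tp]),proj(w,[tp,p+T@[.0045,0,.0656]]))
E
```

```text
wrist rim [ 0.00275695 -0.00053017  0.0656    ] 4mm further up sides [-0.00218724 -0.00039993  0.0656    ]
[[211.69935813 224.42303052]] [[280.3768084  225.95534696]
 [280.37024356 219.64958533]]
```

```bash
cat >> h.py <<'E'
B=np.radians(15.5); MOUTH=np.array([.5928,.0064,.095]); TIP=np.array([-.0015,-.0005,.0656])
bx=np.array([np.cos(B),np.sin(B),0]); UX=bx*np.cos(np.pi/6)+np.array([0,0,.5]); N=-bx*.5+np.array([0,0,np.cos(np.pi/6)])
UY=np.array([-np.sin(B),np.cos(B),0])
F30=frame((-np.sin(B),np.cos(B)),-np.pi/6)
def press(h,up=.009): return MOUTH+up*UX+h*N-F30@TIP
E
python3 - <<'E'
from h import *
print(F30.round(3),N,press(.08)); step(press(.08),F30)
F0=frame((-np.sin(B),np.cos(B))); print(F0.T@(press(.08)-read_state()["tool_pos"]))
E
```

```text
[[-0.835 -0.267  0.482]
 [-0.231  0.964  0.134]
 [-0.5    0.    -0.866]] [-0.48181523 -0.13361919  0.8660254 ] [ 0.52877305 -0.01083737  0.2248433 ]
t 5.7 shift [ 0.817 -2.84   0.189] turn [-0.0008 -0.1676 -0.0024]
[ 0.08397511 -0.28330843  0.01850776]
```

{"method": "move_arm", "body": {"series": [[0.1, -0.4, -0.1, 0, 0, 0, -1], [0.2, -0.8, -0.1, 0, 0, 0, -1], [0.3, -1, -0.1, 0, 0, 0, -1]]}}

```text
t: 6.0
tool_pos: [0.5309, 0.1779, 0.2529]
orientation: [0.409, -3.111, 0.002]
force: [-0.7, -0.2, -0.5]
opening: 0.0084
```

{"method": "move_arm", "body": {"series": [[0.1, -0.4, 0, 0, -0.04, 0, -1], [0.2, -0.8, 0, 0, -0.08, 0, -1], [0.3, -1, 0, 0, -0.12, 0, -1], [0.3, -1, 0, 0, -0.165, 0, -1]]}}

```text
t: 6.4
tool_pos: [0.5283, 0.0737, 0.2533]
orientation: [-0.34, 2.602, 0.089]
force: [-1.4, 0.5, -0.0]
opening: 0.0085
```

```bash
python3 - <<'E'
from h import *
print(read_state()["tool_pos"]); step(press(.08),F30)
E
```

```text
[0.5282981  0.07369491 0.25327269]
t 6.4 shift [ 0.326 -0.818  0.142] turn [-0.002  -0.001  -0.0029]
```

{"method": "move_arm", "body": {"series": [[0.16, -0.4, 0.07, 0, 0, 0, -1], [0.32, -0.8, 0.14, 0, 0, 0, -1], [0.32, -0.82, 0.14, 0, 0, 0, -1], [0.32, -0.82, 0.14, 0, 0, 0, -1], [0.32, -0.82, 0.14, 0, 0, 0, -1]]}}

```text
t: 6.9
tool_pos: [0.5296, -0.0075, 0.2266]
orientation: [-0.344, 2.605, 0.093]
force: [0.6, 1.2, -0.7]
opening: 0.0082
```

```bash
python3 - <<'E'
from h import *
st=read_state();print(st["tool_pos"],st["force"],abs(st["dq"]).max()); step(press(.08),F30)
w=read_camera("wrist"); np.save("w6.npy",w,allow_pickle=True); cv2.imwrite("pics/w6.png",cv2.resize(w["frame"][120:300,160:400,::-1],None,fx=3.3,fy=3.3,interpolation=cv2.INTER_CUBIC))
T=Ro.from_rotvec(st["orientation"]).as_matrix()
print(proj(w,[MOUTH,MOUTH+.009*UX,MOUTH-.029*UX,st["tool_pos"]+T@(TIP+[.0045,0,0]),MOUTH+.018*UX+.007*UY,MOUTH-.018*UX-.007*UY]))
E
```

```text
[ 0.52964767 -0.00754698  0.22664733] [ 0.60766665  1.15976756 -0.69489189] 0.023173634630096442
t 6.9 shift [ 0.024 -0.03   0.007] turn [-0.0008 -0.0021 -0.0023]
[[276.99931276 191.30306812]
 [277.09944162 201.05244228]
 [276.66632926 158.93452025]
 [279.82932903 221.864819  ]
 [284.8390991  210.6140046 ]
 [268.93978863 171.44856618]]
```

View pics/w6.png

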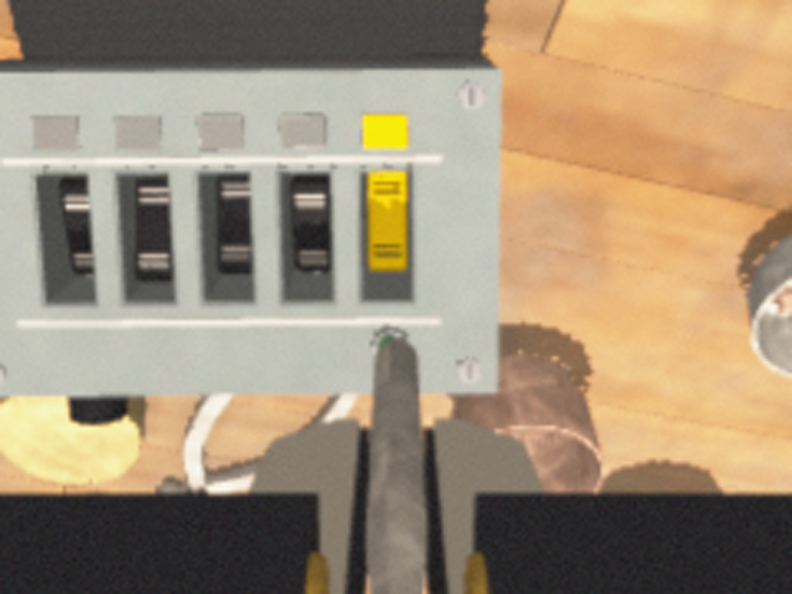

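{"method": "move_arm", "body": {"series": [[0.024, -0.03, 0.2, 0, -0.002, -0.002, -1], [0.024, -0.03, 0.4, 0, -0.002, -0.002, -1], [0.024, -0.03, 0.66, 0, -0.002, -0.002, -1], [0.024, -0.03, 0.66, 0, -0.002, -0.002, -1], [0.024, -0.03, 0.66, 0, -0.002, -0.002, -1], [0.024, -0.03, 0.66, 0, -0.002, -0.002, -1]]}}

```text
t: 7.55
tool_pos: [0.5607, -0.0026, 0.1705]
orientation: [-0.353, 2.595, 0.09]
force: [0.3, 0.3, -0.5]
opening: 0.0087
```

```bash
python3 - <<'E'
from h import *
st=read_state();print(st["tool_pos"],st["force"],abs(st["dq"]).max()); step(press(.0),F30)
w=read_camera("wrist"); np.save("w7.npy",w,allow_pickle=True); cv2.imwrite("pics/w7.png",cv2.resize(w["frame"][120:300,160:400,::-1],None,fx=3.3,fy=3.3,interpolation=cv2.INTER_CUBIC))
T=Ro.from_rotvec(st["orientation"]).as_matrix()
tp=st["tool_pos"]+T@TIP-MOUTH; print("tip in well frame",tp@UX,tp@UY,tp@N)
print(proj(w,[MOUTH,MOUTH+.009*UX,st["tool_pos"]+T@(TIP+[.0045,0,0])]))
E
```

```text
[ 0.56072583 -0.00261122  0.17054585] [ 0.28024982  0.28793992 -0.46743559] 0.013860026852131165
t 7.55 shift [0.015 0.007 0.165] turn [-0.0012  0.0007  0.0004]
tip in well frame 0.010573047097404852 -0.0008545270089062896 0.016488481552094716
[[281.14302089 207.57865907]
 [281.12778574 219.52220709]
 [279.851441   221.83868049]]
```

View pics/w7.png

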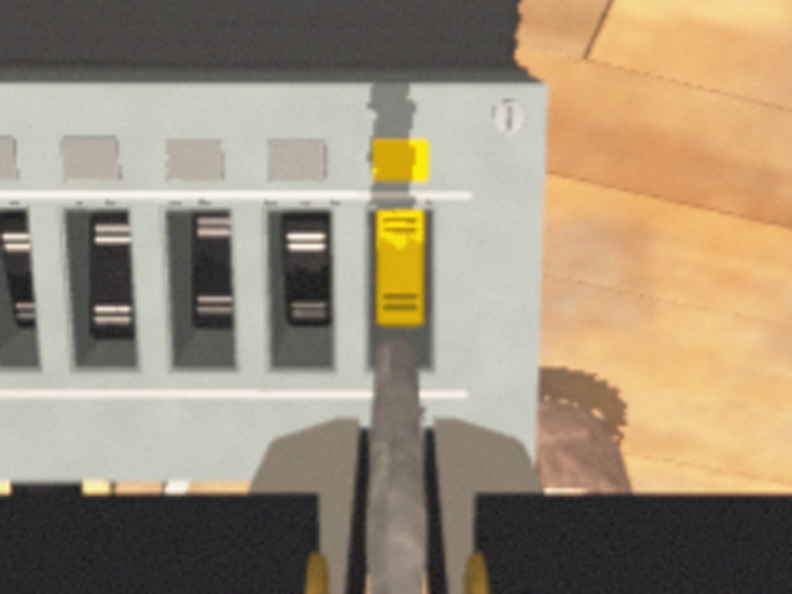

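{"method": "move_arm", "body": {"series": [[0.015, 0.007, 0.06, 0, 0, 0, -1], [0.015, 0.007, 0.12, 0, 0, 0, -1], [0.015, 0.007, 0.16, 0, 0, 0, -1], [0.015, 0.007, 0.17, 0, 0, 0, -1], [0.015, 0.007, 0.17, 0, 0, 0, -1]], "squeeze": 20}}

```text
t: 8.1
tool_pos: [0.5669, -0.0008, 0.1532]
orientation: [-0.351, 2.597, 0.09]
force: [-0.4, -0.3, -0.9]
opening: 0.0085
```

```bash
cat >> h.py <<'E'
def rep():
    st=read_state(); T=Ro.from_rotvec(st["orientation"]).as_matrix()
    tp=st["tool_pos"]+T@TIP-MOUTH; print(st["t"],"tip in well",(np.array([tp@UX,tp@UY,tp@N])*1000).round(1),"F (ux,uy,n)",np.round([st["force"]@UX,st["force"]@UY,st["force"]@N],2),st["opening"])
E
python3 - <<'E'
from h import *
rep(); step(press(.0),F30)
w=read_camera("wrist"); np.save("w8.npy",w,allow_pickle=True); cv2.imwrite("pics/w8.png",cv2.resize(w["frame"][150:290,200:360,::-1],None,fx=4,fy=4,interpolation=cv2.INTER_CUBIC))
E
```

```text
8.1 tip in well [ 7.3 -0.7 -1.8] F (ux,uy,n) [-0.84 -0.13 -0.52] 0.008473775397540462
t 8.1 shift [-0.017  0.005 -0.018] turn [-0.0011  0.0001 -0.0002]
```

View pics/w8.png

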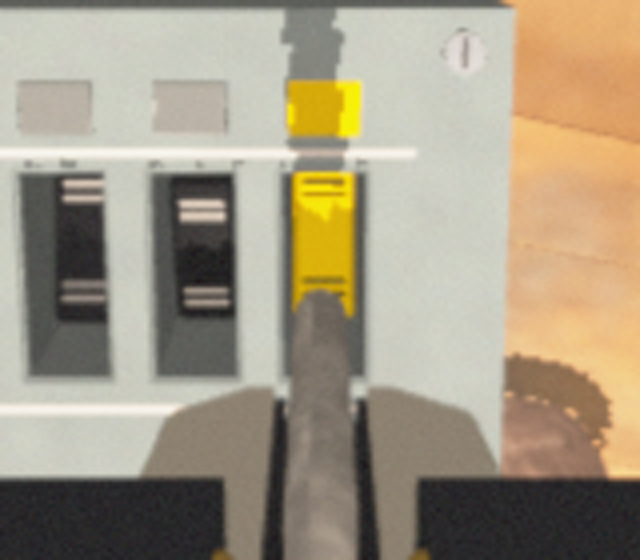

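{"method": "move_arm", "body": {"series": [[-0.017, 0.006, 0.005, 0, 0, 0, -1], [-0.017, 0.006, 0.01, 0, 0, 0, -1], [-0.017, 0.006, 0.01, 0, 0, 0, -1]]}}

```text
t: 8.45
tool_pos: [0.5689, 0.0003, 0.1538]
orientation: [-0.351, 2.596, 0.09]
force: [-0.6, -0.3, -1.0]
opening: 0.0084
```

```bash
python3 -c "
from h import *
rep();rep()"
```

```text
8.45 tip in well [ 9.6 -0.2 -2.4] F (ux,uy,n) [-1.06 -0.17 -0.51] 0.008389694513503479
8.45 tip in well [ 9.6 -0.2 -2.4] F (ux,uy,n) [-1.06 -0.17 -0.51] 0.008389694513503479
```

{"method": "move_arm", "body": {"series": [[0, 0, 0.005, 0, 0, 0, -1], [0, 0, 0.01, 0, 0, 0, -1], [0, 0, 0.01, 0, 0, 0, -1]]}}

```text
t: 8.75
tool_pos: [0.5692, 0.0004, 0.1527]
orientation: [-0.351, 2.596, 0.09]
force: [-0.5, 0.2, 0.7]
opening: 0.0086
```

```bash
python3 -c "
from h import *
rep();step(press(-.004),F30)"
```

```text
8.75 tip in well [ 9.3 -0.2 -3.5] F (ux,uy,n) [-0.    0.35  0.77] 0.008580959927494827
t 8.75 shift [ 0.003 -0.001  0.005] turn [-0.0012  0.0003 -0.0002]
```

{"method": "move_arm", "body": {"series": [[0.003, 0, 0.01, 0, 0, 0, -1], [0.003, 0, 0.01, 0, 0, 0, -1]]}}

```text
t: 8.95
tool_pos: [0.5694, 0.0005, 0.1515]
orientation: [-0.351, 2.596, 0.09]
force: [-0.6, -0.4, -1.2]
opening: 0.0087
```

{"method": "move_arm", "body": {"series": [[0, 0, 0.01, 0, 0, 0, -1], [0, 0, 0.01, 0, 0, 0, -1]]}}

```text
t: 9.15
tool_pos: [0.5699, 0.0007, 0.1507]
orientation: [-0.351, 2.596, 0.09]
force: [0.2, 0.5, -0.7]
opening: 0.0086
```

{"method": "move_arm", "body": {"series": [[0, 0, 0.01, 0, 0, 0, -1], [0, 0, 0.01, 0, 0, 0, -1]]}}

```text
t: 9.35
tool_pos: [0.5704, 0.0008, 0.1499]
orientation: [-0.351, 2.596, 0.09]
force: [-0.5, -0.3, 0.2]
opening: 0.0082
```

```bash
python3 -c "
from h import *
rep()"
```

```text
9.35 tip in well [ 9.  -0.2 -6.6] F (ux,uy,n) [-0.37 -0.16  0.44] 0.008152757591990427
```

{"method": "move_arm", "body": {"series": [[0, 0, 0.01, 0, 0, 0, -1], [0, 0, 0.01, 0, 0, 0, -1]]}}

```text
t: 9.55
tool_pos: [0.5709, 0.0009, 0.149]
orientation: [-0.351, 2.596, 0.09]
force: [-0.7, -0.7, -0.1]
opening: 0.0085
```

```bash
python3 -c "
from h import *
rep()
w=read_camera('wrist'); cv2.imwrite('pics/w9.png',cv2.resize(w['frame'][150:290,200:360,::-1],None,fx=4,fy=4,interpolation=cv2.INTER_CUBIC))"
```

```text
9.55 tip in well [ 9.  -0.2 -7.5] F (ux,uy,n) [-0.75 -0.47  0.31] 0.008539701789599523
```

View pics/w9.png

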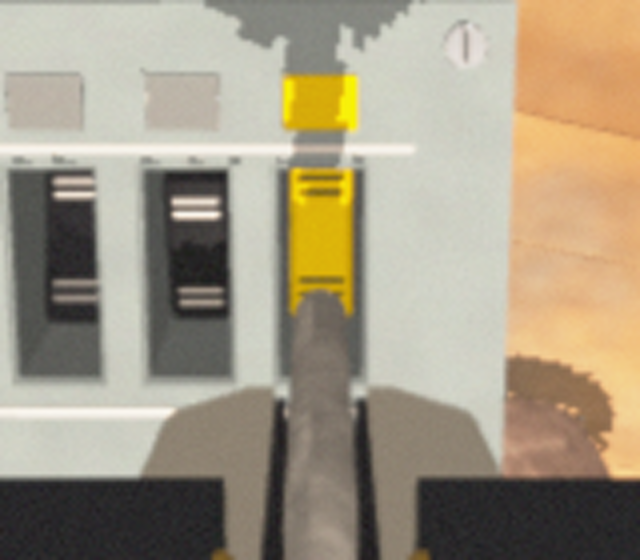

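{"method": "move_arm", "body": {"series": [[0, 0, 0.01, 0, 0, 0, -1], [0, 0, 0.01, 0, 0, 0, -1]]}}

```text
t: 9.8
tool_pos: [0.5714, 0.0011, 0.1481]
orientation: [-0.351, 2.596, 0.09]
force: [0.4, 0.0, -0.0]
opening: 0.0086
```

```bash
python3 -c "
from h import *
rep()"
```

```text
9.8 tip in well [ 9.  -0.2 -8.5] F (ux,uy,n) [ 0.31 -0.09 -0.19] 0.008602187016506273
```

{"method": "move_arm", "body": {"series": [[0, 0, 0.01, 0, 0, 0, -1], [0, 0, 0.01, 0, 0, 0, -1]]}}

```text
t: 10.0
tool_pos: [0.5719, 0.0012, 0.1472]
orientation: [-0.351, 2.596, 0.09]
force: [0.2, -0.3, -1.9]
opening: 0.0084
```

```bash
python3 -c "
from h import *
rep()"
```

```text
10.0 tip in well [ 9.  -0.2 -9.6] F (ux,uy,n) [-0.85 -0.34 -1.68] 0.00838106708410711
```

Force still noise only. I continue in 1 mm steps.

{"method": "move_arm", "body": {"series": [[0, 0, 0.01, 0, 0, 0, -1], [0, 0, 0.01, 0, 0, 0, -1]]}}

```text
t: 10.2
tool_pos: [0.5724, 0.0013, 0.1464]
orientation: [-0.351, 2.596, 0.09]
force: [-0.6, -0.6, -0.9]
opening: 0.0084
```

```bash
python3 -c "
from h import *
rep()"
```

```text
10.2 tip in well [  9.   -0.2 -10.6] F (ux,uy,n) [-1.06 -0.4  -0.42] 0.008365080726543515
```

{"method": "move_arm", "body": {"series": [[0, 0, 0.01, 0, 0, 0, -1], [0, 0, 0.01, 0, 0, 0, -1]]}}

```text
t: 10.4
tool_pos: [0.5729, 0.0014, 0.1456]
orientation: [-0.351, 2.596, 0.09]
force: [0.7, 0.4, 0.1]
opening: 0.0084
```

```bash
python3 -c "
from h import *
rep()"
```

```text
10.4 tip in well [  9.1  -0.2 -11.5] F (ux,uy,n) [ 0.74  0.25 -0.27] 0.008388571918745561
```

{"method": "move_arm", "body": {"series": [[0, 0, 0.01, 0, 0, 0, -1], [0, 0, 0.01, 0, 0, 0, -1]]}}

```text
t: 10.6
tool_pos: [0.5733, 0.0016, 0.1447]
orientation: [-0.351, 2.596, 0.09]
force: [-0.2, 1.1, -1.1]
opening: 0.0085
```

```bash
python3 -c "
from h import *
rep()"
```

```text
10.6 tip in well [  9.   -0.2 -12.6] F (ux,uy,n) [-0.5   1.15 -1.01] 0.008534782330662913
```

{"method": "move_arm", "body": {"series": [[0, 0, 0.01, 0, 0, 0, -1], [0, 0, 0.01, 0, 0, 0, -1]]}}

```text
t: 10.8
tool_pos: [0.5738, 0.0017, 0.1438]
orientation: [-0.351, 2.596, 0.09]
force: [0.9, 0.1, -0.2]
opening: 0.0088
```

```bash
python3 -c "
from h import *
rep()
w=read_camera('wrist'); cv2.imwrite('pics/w10.png',cv2.resize(w['frame'][150:290,200:360,::-1],None,fx=4,fy=4,interpolation=cv2.INTER_CUBIC))"
```

```text
10.8 tip in well [  9.   -0.2 -13.6] F (ux,uy,n) [ 0.71 -0.14 -0.64] 0.00879276450607525
```

View pics/w10.png

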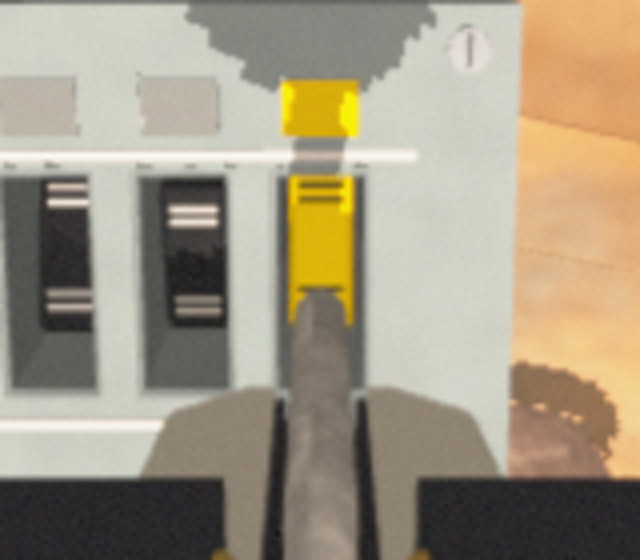

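{"method": "move_arm", "body": {"series": [[0, 0, 0.01, 0, 0, 0, -1], [0, 0, 0.01, 0, 0, 0, -1]]}}

```text
t: 11.05
tool_pos: [0.5743, 0.0018, 0.143]
orientation: [-0.351, 2.596, 0.09]
force: [-1.6, 0.1, -0.2]
opening: 0.0084
```

```bash
python3 -c "
from h import *
rep()"
```

```text
11.05 tip in well [  9.1  -0.2 -14.5] F (ux,uy,n) [-1.39  0.5   0.57] 0.008399810669983009
```

{"method": "move_arm", "body": {"series": [[0, 0, 0.01, 0, 0, 0, -1], [0, 0, 0.01, 0, 0, 0, -1]]}}

```text
t: 11.25
tool_pos: [0.5748, 0.002, 0.1421]
orientation: [-0.351, 2.596, 0.09]
force: [0.4, 0.3, -0.1]
opening: 0.0085
```

```bash
python3 -c "
from h import *
rep()"
```

```text
11.25 tip in well [  9.1  -0.2 -15.5] F (ux,uy,n) [ 0.38  0.14 -0.28] 0.008454870889285744
```

{"method": "move_arm", "body": {"series": [[0, 0, 0.01, 0, 0, 0, -1], [0, 0, 0.01, 0, 0, 0, -1]]}}

```text
t: 11.45
tool_pos: [0.5753, 0.0021, 0.1412]
orientation: [-0.351, 2.596, 0.09]
force: [-0.0, -0.1, -0.5]
opening: 0.0083
```

```bash
python3 -c "
from h import *
rep()"
```

```text
11.45 tip in well [  9.1  -0.2 -16.6] F (ux,uy,n) [-0.27 -0.06 -0.4 ] 0.008289626036870232
```

{"method": "move_arm", "body": {"series": [[0, 0, 0.01, 0, 0, 0, -1], [0, 0, 0.01, 0, 0, 0, -1]]}}

```text
t: 11.65
tool_pos: [0.5758, 0.0022, 0.1404]
orientation: [-0.351, 2.596, 0.09]
force: [-0.1, 0.3, -0.2]
opening: 0.0084
```

```bash
python3 -c "
from h import *
rep()"
```

```text
11.65 tip in well [  9.1  -0.2 -17.6] F (ux,uy,n) [-0.13  0.31 -0.11] 0.008404905088260034
```

{"method": "move_arm", "body": {"series": [[0, 0, 0.01, 0, 0, 0, -1], [0, 0, 0.01, 0, 0, 0, -1]]}}

```text
t: 11.85
tool_pos: [0.5763, 0.0024, 0.1395]
orientation: [-0.351, 2.596, 0.09]
force: [0.6, 0.4, -0.9]
opening: 0.0082
```

```bash
python3 -c "
from h import *
rep()"
```

```text
11.85 tip in well [  9.1  -0.2 -18.6] F (ux,uy,n) [ 0.12  0.24 -1.12] 0.008214800246685396
```

{"method": "move_arm", "body": {"series": [[0, 0, 0.008, 0, 0, 0, -1], [0, 0, 0.008, 0, 0, 0, -1]]}}

```text
t: 12.05
tool_pos: [0.5767, 0.0024, 0.1388]
orientation: [-0.351, 2.596, 0.09]
force: [0.6, -0.4, 0.5]
opening: 0.0084
```

```bash
python3 -c "
from h import *
rep()"
```

```text
12.05 tip in well [  9.1  -0.3 -19.3] F (ux,uy,n) [ 0.65 -0.5   0.23] 0.008422257958806459
```

{"method": "move_arm", "body": {"series": [[0, 0, 0.008, 0, 0, 0, -1], [0, 0, 0.008, 0, 0, 0, -1]]}}

```text
t: 12.25
tool_pos: [0.577, 0.0026, 0.1381]
orientation: [-0.351, 2.596, 0.09]
force: [-0.0, -0.4, -0.9]
opening: 0.0083
```

```bash
python3 -c "
from h import *
rep()"
```

```text
12.25 tip in well [  9.1  -0.2 -20.1] F (ux,uy,n) [-0.55 -0.4  -0.71] 0.008309145482289925
```

{"method": "move_arm", "body": {"series": [[0, 0, 0.008, 0, 0, 0, -1], [0, 0, 0.008, 0, 0, 0, -1]]}}

```text
t: 12.45
tool_pos: [0.5775, 0.0026, 0.1378]
orientation: [-0.351, 2.596, 0.09]
force: [-2.5, 0.3, 2.3]
opening: 0.0084
```

```bash
python3 -c "
from h import *
rep()
w=read_camera('wrist'); cv2.imwrite('pics/w11.png',cv2.resize(w['frame'][150:290,200:360,::-1],None,fx=4,fy=4,interpolation=cv2.INTER_CUBIC))"
```

```text
12.45 tip in well [  9.3  -0.3 -20.7] F (ux,uy,n) [-0.88  0.97  3.16] 0.008365892471480743
```

View pics/w11.png

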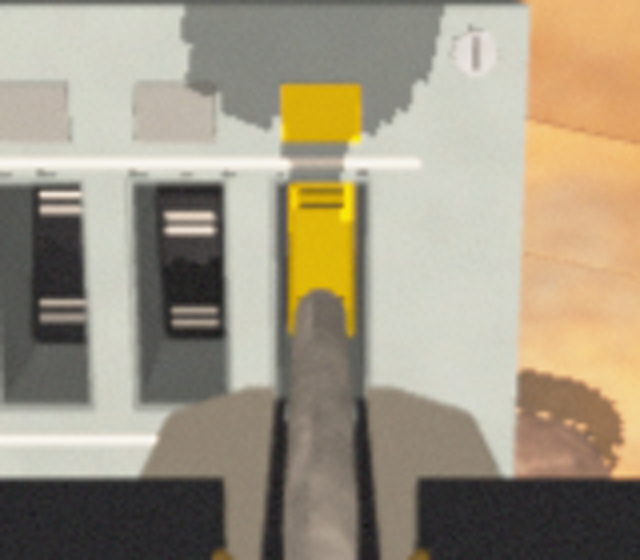

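{"method": "move_arm", "body": {"series": [[0, 0, 0.006, 0, 0, 0, -1], [0, 0, 0.006, 0, 0, 0, -1]]}}

```text
t: 12.7
tool_pos: [0.578, 0.0027, 0.1373]
orientation: [-0.351, 2.596, 0.09]
force: [-2.9, 0.1, 2.0]
opening: 0.0089
```

```bash
python3 -c "
from h import *
rep()"
```

```text
12.7 tip in well [  9.5  -0.3 -21.3] F (ux,uy,n) [-1.37  0.84  3.13] 0.008867777252396711
```

{"method": "move_arm", "body": {"series": [[0, 0, 0.006, 0, 0, 0, -1], [0, 0, 0.006, 0, 0, 0, -1]]}}

```text
t: 12.9
tool_pos: [0.5784, 0.0028, 0.1369]
orientation: [-0.351, 2.595, 0.09]
force: [-1.5, 0.5, 2.3]
opening: 0.0088
```

```bash
python3 -c "
from h import *
rep()"
```

```text
12.9 tip in well [  9.7  -0.4 -21.9] F (ux,uy,n) [0.02 0.89 2.69] 0.008780889577964671
```

{"method": "move_arm", "body": {"series": [[0.003, 0, 0.006, 0, 0, 0, -1], [0.003, 0, 0.006, 0, 0, 0, -1]]}}

```text
t: 13.1
tool_pos: [0.5782, 0.0027, 0.136]
orientation: [-0.351, 2.596, 0.09]
force: [0.4, -0.8, 2.5]
opening: 0.0083
```

```bash
python3 -c "
from h import *
rep()"
```

```text
13.1 tip in well [  9.1  -0.4 -22.6] F (ux,uy,n) [ 1.39 -0.84  2.13] 0.008263809156442179
```

{"method": "move_arm", "body": {"series": [[0.002, 0, 0.006, 0, 0, 0, -1], [0.002, 0, 0.006, 0, 0, 0, -1]]}}

```text
t: 13.3
tool_pos: [0.5779, 0.0028, 0.1348]
orientation: [-0.351, 2.597, 0.09]
force: [0.7, -0.2, 0.7]
opening: 0.0086
```

```bash
python3 -c "
from h import *
rep()"
```

```text
13.3 tip in well [  8.2  -0.2 -23.5] F (ux,uy,n) [ 0.84 -0.34  0.27] 0.008641701135481614
```

```bash
python3 -c "
from h import *
w=read_camera('wrist'); cv2.imwrite('pics/w12.png',cv2.resize(w['frame'][150:290,200:360,::-1],None,fx=4,fy=4,interpolation=cv2.INTER_CUBIC));rep()"
```

```text
13.35 tip in well [  8.1  -0.2 -23.5] F (ux,uy,n) [-0.29 -0.22  1.02] 0.00851824467741698
```

View pics/w12.png

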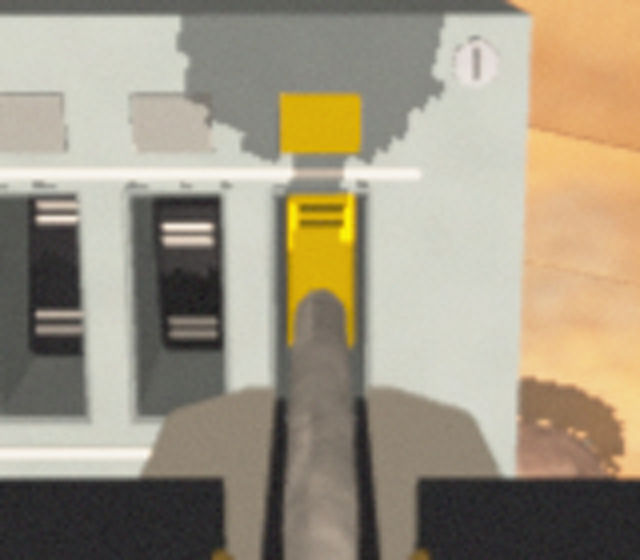

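{"method": "move_arm", "body": {"series": [[-0.003, 0, 0.006, 0, 0, 0, -1], [-0.003, 0, 0.006, 0, 0, 0, -1]]}}

```text
t: 13.55
tool_pos: [0.5783, 0.0031, 0.1342]
orientation: [-0.351, 2.597, 0.09]
force: [0.7, -0.3, -0.1]
opening: 0.0085
```

```bash
python3 -c "
from h import *
rep()"
```

```text
13.55 tip in well [  8.2  -0.1 -24.2] F (ux,uy,n) [ 0.5 -0.5 -0.4] 0.008488362327235568
```

{"method": "move_arm", "body": {"series": [[-0.002, 0, 0.005, 0, 0, 0, -1], [-0.002, 0, 0.005, 0, 0, 0, -1]]}}

```text
t: 13.75
tool_pos: [0.579, 0.0031, 0.1342]
orientation: [-0.351, 2.597, 0.09]
force: [0.1, -0.2, -0.9]
opening: 0.0084
```

```bash
python3 -c "
from h import *
rep()
w=read_camera('wrist'); cv2.imwrite('pics/w13.png',cv2.resize(w['frame'][150:290,200:360,::-1],None,fx=4,fy=4,interpolation=cv2.INTER_CUBIC))"
```

```text
13.75 tip in well [  8.9  -0.2 -24.5] F (ux,uy,n) [-0.42 -0.23 -0.75] 0.008382757451263047
```

View pics/w13.png

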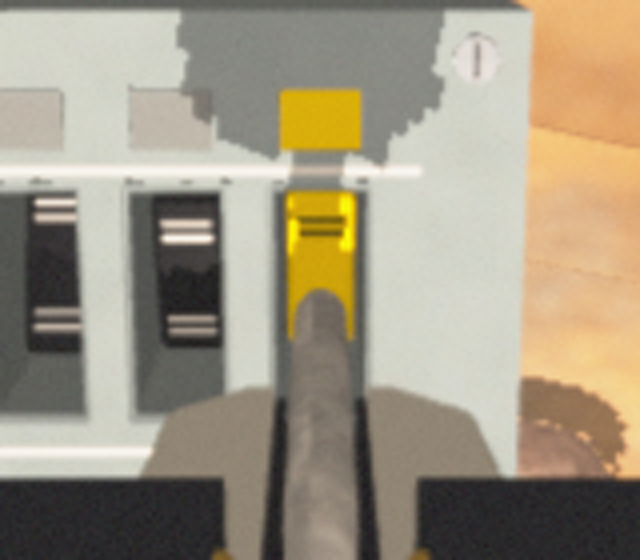

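{"method": "move_arm", "body": {"series": [[0, 0, -0.1, 0, 0, 0, -1], [0, 0, -0.3, 0, 0, 0, -1], [0, 0, -0.6, 0, 0, 0, -1], [0, 0, -0.9, 0, 0, 0, -1], [0, 0, -0.9, 0, 0, 0, -1], [0, 0, -0.9, 0, 0, 0, -1]], "squeeze": 35}}

```text
t: 14.4
tool_pos: [0.536, -0.009, 0.2138]
orientation: [-0.351, 2.594, 0.088]
force: [0.1, 0.1, -0.3]
opening: 0.0084
```

```bash
python3 -c "
from h import *
rep()
w=read_camera('wrist'); np.save('w14.npy',w,allow_pickle=True);cv2.imwrite('pics/w14.png',cv2.resize(w['frame'][120:300,160:400,::-1],None,fx=3.3,fy=3.3,interpolation=cv2.INTER_CUBIC))
st=read_state();T=Ro.from_rotvec(st['orientation']).as_matrix();print(proj(w,[st['tool_pos']+T@(TIP+[.0045,0,0])]),st['tool_pos'],st['orientation'])"
```

```text
14.4 tip in well [10.1 -0.5 66.8] F (ux,uy,n) [-0.06  0.09 -0.34] 0.008359341578296715
[[280.59156468 219.6959488 ]] [ 0.53549257 -0.0087159   0.21231696] [-0.35091971  2.59594214  0.08957261]
```

View pics/w14.png

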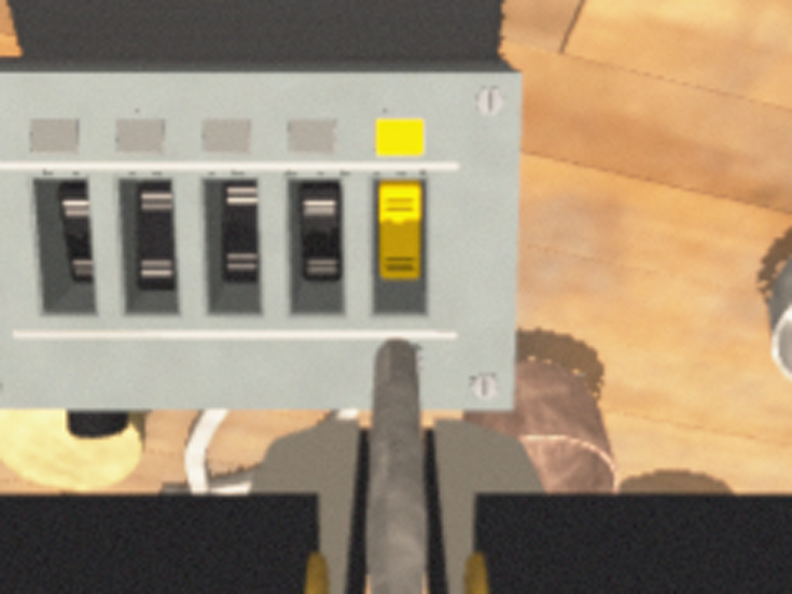

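```bash
python3 -c "
from h import *
out=[]
M=np.array([[x,y] for x in (-20,20) for y in (-55,55)])
for n in ('w6','w7','w14'):
    w=np.load(n+'.npy',allow_pickle=True).item()
    P=np.array([MOUTH+a/1000*UX+b/1000*UY for a,b in ((-22,-100),(-22,10),(22,-100),(22,10))])
    uv=proj(w,P).astype(np.float32)
    H=cv2.getPerspectiveTransform(uv,np.float32([[0,0],[770,0],[0,286],[770,286]]))
    out.append(cv2.warpPerspective(w['frame'][:,:,::-1],H,(790,290),flags=cv2.INTER_CUBIC))
cv2.imwrite('pics/cmp.png',np.vstack([out[0],out[2]]))
"
```

```text
(no output)
```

View pics/cmp.png

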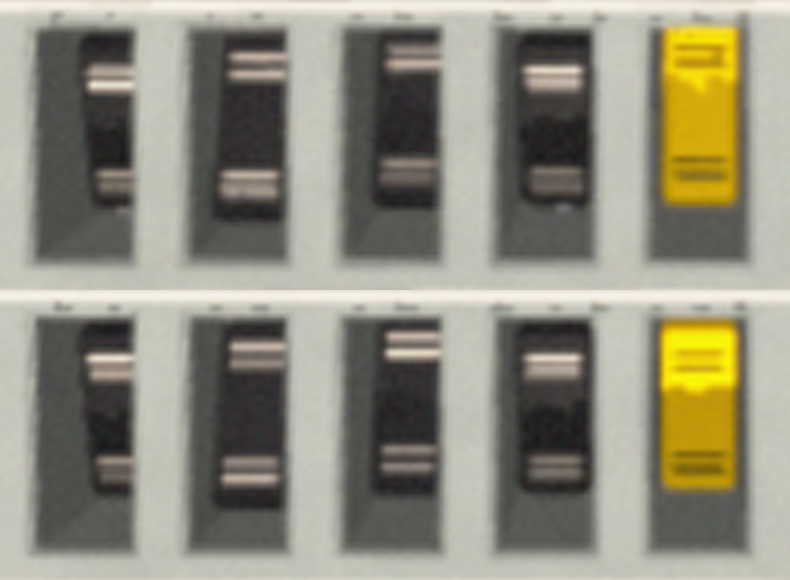

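```bash
python3 -c "
from h import *
F0=frame((-np.sin(B),np.cos(B)))
step([.5345,.2847,.25],F0); rep()"
```

```text
t 14.45 shift [-0.857  2.831  0.05 ] turn [-0.0013  0.1671 -0.0006]
14.45 tip in well [ 8.9 -0.  65.6] F (ux,uy,n) [-1.07  0.15  0.09] 0.00871524540725819
```

{"method": "move_arm", "body": {"series": [[-0.15, 0.3, -0.15, 0, 0, 0, -1], [-0.25, 0.7, -0.2, 0, 0, 0, -1], [-0.3, 1, -0.2, 0, 0, 0, -1]]}}

```text
t: 14.75
tool_pos: [0.5244, 0.0936, 0.2444]
orientation: [-0.35, 2.596, 0.091]
force: [0.4, 0.4, -1.0]
opening: 0.0083
```

{"method": "move_arm", "body": {"series": [[-0.1, 0.4, 0, 0, 0.04, 0, -1], [-0.2, 0.8, 0, 0, 0.08, 0, -1], [-0.3, 0.95, 0, 0, 0.12, 0, -1], [-0.3, 0.95, 0, 0, 0.167, 0, -1], [-0.3, 0.95, 0, 0, 0.167, 0, -1]]}}

```text
t: 15.25
tool_pos: [0.5244, 0.1918, 0.2511]
orientation: [0.421, -3.096, 0.008]
force: [-0.2, -1.4, -2.2]
opening: 0.0081
```

```bash
python3 -c "
from h import *
F0=frame((-np.sin(B),np.cos(B)))
step([.5345,.2847,.17],F0); print(read_state()['tool_pos'])"
```

```text
t 15.25 shift [-0.36   0.871  0.802] turn [-0.001  -0.0056 -0.0001]
[0.52437766 0.19181158 0.25106338]
```

{"method": "move_arm", "body": {"series": [[-0.18, 0.4, 0, 0, 0, 0, -1], [-0.35, 0.8, 0, 0, -0.005, 0, -1], [-0.35, 0.87, 0.2, 0, -0.005, 0, -1], [-0.35, 0.87, 0.6, 0, -0.005, 0, -1], [-0.35, 0.87, 0.75, 0, -0.005, 0, -1], [-0.35, 0.87, 0.75, 0, -0.005, 0, -1], [-0.35, 0.87, 0.75, 0, -0.005, 0, -1]]}}

```text
t: 15.95
tool_pos: [0.5351, 0.2831, 0.1848]
orientation: [-0.417, 3.097, -0.001]
force: [0.1, 0.6, 0.5]
opening: 0.0081
```

```bash
python3 -c "
from h import *
F0=frame((-np.sin(B),np.cos(B)))
step([.5337,.2850,.135],F0); st=read_state();print(st['tool_pos'])
T=Ro.from_rotvec(st['orientation']).as_matrix()
w=read_camera('wrist');np.save('w15.npy',w,allow_pickle=True)
print(proj(w,[[.5346,.2848,.05],st['tool_pos']+T@(TIP+[.0045,0,0])]))
cv2.imwrite('pics/w15.png',cv2.resize(w['frame'][140:290,180:340,::-1],None,fx=4,fy=4,interpolation=cv2.INTER_CUBIC))"
```

```text
t 15.95 shift [0.017 0.023 0.498] turn [-0.001   0.0053 -0.001 ]
[0.53513405 0.28312544 0.18478144]
[[282.74619252 201.07108224]
 [279.64410715 221.72406817]]
```

View pics/w15.png

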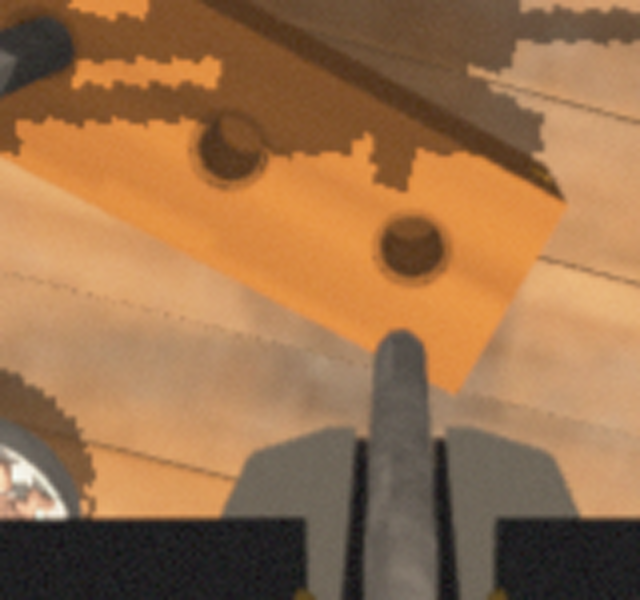

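{"method": "move_arm", "body": {"series": [[0.017, 0.023, 0.2, 0, 0.005, 0, -1], [0.017, 0.023, 0.4, 0, 0.005, 0, -1], [0.017, 0.023, 0.55, 0, 0.005, 0, -1], [0.017, 0.023, 0.55, 0, 0.005, 0, -1], [0.017, 0.023, 0.55, 0, 0.005, 0, -1]]}}

```text
t: 16.5
tool_pos: [0.5336, 0.2853, 0.1287]
orientation: [0.42, -3.113, 0.005]
force: [-0.0, 0.4, -0.4]
opening: 0.0084
```

```bash
python3 -c "
from h import *
F0=frame((-np.sin(B),np.cos(B)))
step([.5337,.2850,.115],F0); st=read_state();print(st['tool_pos'])
T=Ro.from_rotvec(st['orientation']).as_matrix()
tp=st['tool_pos']+T@TIP;print('tip',tp)
w=read_camera('wrist');np.save('w16.npy',w,allow_pickle=True)
print(proj(w,[[.5346,.2848,.05],st['tool_pos']+T@(TIP+[.0045,0,0])]))
cv2.imwrite('pics/w16.png',cv2.resize(w['frame'][140:290,180:340,::-1],None,fx=4,fy=4,interpolation=cv2.INTER_CUBIC))"
```

```text
t 16.5 shift [-0.    -0.003  0.137] turn [-0.001  -0.0002 -0.0008]
[0.53361442 0.28534301 0.12868503]
tip [0.53520372 0.28504241 0.06308591]
[[279.62432224 221.99902214]
 [279.64602941 221.77020533]]
```

View pics/w16.png

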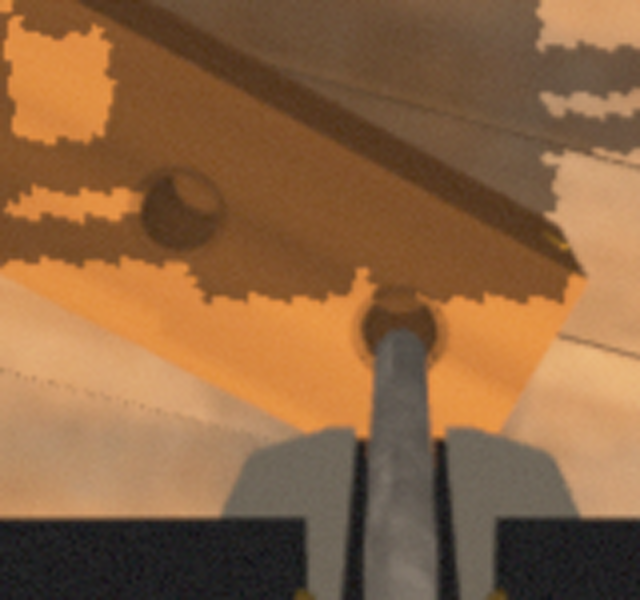

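{"method": "move_arm", "body": {"series": [[-0.003, -0.003, 0.06, 0, 0, 0, -1], [-0.003, -0.003, 0.12, 0, 0, 0, -1], [-0.003, -0.003, 0.18, 0, 0, 0, -1], [-0.003, -0.003, 0.2, 0, 0, 0, -1], [-0.003, -0.003, 0.2, 0, 0, 0, -1]], "squeeze": 20}}

```text
t: 17.05
tool_pos: [0.5336, 0.285, 0.1081]
orientation: [0.42, -3.113, 0.005]
force: [0.8, -0.6, -0.6]
opening: 0.0086
```

{"method": "move_arm", "body": {"series": [[0, 0, 0.06, 0, 0, 0, -1], [0, 0, 0.12, 0, 0, 0, -1], [0, 0, 0.18, 0, 0, 0, -1], [0, 0, 0.18, 0, 0, 0, -1]]}}

```text
t: 17.45
tool_pos: [0.5332, 0.2847, 0.0893]
orientation: [0.42, -3.112, 0.006]
force: [0.0, -0.5, 0.5]
opening: 0.0082
```

Going in freely. 13.5 mm remain; I lower 11, then feel for the floor.

{"method": "move_arm", "body": {"series": [[0, 0, 0.05, 0, 0, 0, -1], [0, 0, 0.1, 0, 0, 0, -1], [0, 0, 0.11, 0, 0, 0, -1], [0, 0, 0.11, 0, 0, 0, -1]]}}

```text
t: 17.85
tool_pos: [0.5339, 0.285, 0.0795]
orientation: [0.42, -3.113, 0.005]
force: [-0.4, 0.3, -0.6]
opening: 0.0081
```

{"method": "move_arm", "body": {"series": [[0, 0, 0.01, 0, 0, 0, -1], [0, 0, 0.015, 0, 0, 0, -1], [0, 0, 0.015, 0, 0, 0, -1]]}}

```text
t: 18.15
tool_pos: [0.5342, 0.2851, 0.0785]
orientation: [-0.42, 3.113, -0.005]
force: [0.6, -0.5, -0.6]
opening: 0.0085
```

{"method": "move_arm", "body": {"series": [[0, 0, 0.01, 0, 0, 0, -1], [0, 0, 0.02, 0, 0, 0, -1], [0, 0, 0.02, 0, 0, 0, -1]]}}

```text
t: 18.45
tool_pos: [0.534, 0.285, 0.0762]
orientation: [-0.42, 3.113, -0.005]
force: [-0.0, -0.3, -0.1]
opening: 0.0086
```

{"method": "move_arm", "body": {"series": [[0, 0, 0.008, 0, 0, 0, -1], [0, 0, 0.008, 0, 0, 0, -1]]}}

```text
t: 18.65
tool_pos: [0.5342, 0.2851, 0.0756]
orientation: [-0.42, 3.113, -0.005]
force: [0.2, 0.6, -0.2]
opening: 0.0084
```

{"method": "move_arm", "body": {"series": [[0, 0, 0, 0, 0, 0, -0.6], [0, 0, 0, 0, 0, 0, -0.4], [0, 0, 0, 0, 0, 0, -0.2], [0, 0, 0, 0, 0, 0, 0.2], [0, 0, 0, 0, 0, 0, 0.2], [0, 0, 0, 0, 0, 0, 0.2]]}}

```text
t: 19.25
tool_pos: [0.5341, 0.285, 0.0756]
orientation: [-0.42, 3.113, -0.005]
force: [-0.2, 0.5, 0.4]
opening: 0.0515
```

```bash
python3 -c "
from h import *
st=read_state();print(st['tool_pos'],st['opening'],st['force'])
w=read_camera('wrist');cv2.imwrite('pics/w17.png',w['frame'][:,:,::-1])"
```

```text
[0.53410433 0.28503548 0.07556434] 0.0514920070654927 [-0.24076669  0.50447165  0.42971999]
```

View pics/w17.png

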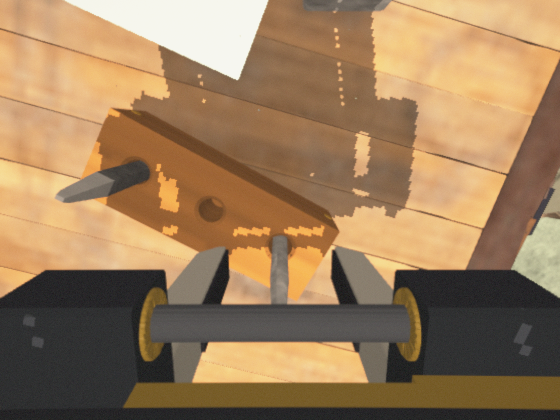

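Released, the rod standing free between the fingers at (281,270). I raise straight up.

{"method": "move_arm", "body": {"series": [[0, 0, -0.2, 0, 0, 0, 0.3], [0, 0, -0.5, 0, 0, 0, 0.3], [0, 0, -0.9, 0, 0, 0, 0.3], [0, 0, -1, 0, 0, 0, 0.3]]}}

```text
t: 19.7
tool_pos: [0.5364, 0.2864, 0.1811]
orientation: [-0.419, 3.106, -0.002]
force: [0.5, 0.1, 0.4]
opening: 0.0607
```

{"method": "move_arm", "body": {"series": [[0, 0, -0.4, 0, 0, 0, 0.3], [0, 0, -0.8, 0, 0, 0, 0.3], [0, 0, -0.8, 0, 0, 0, 0.3], [0, 0, -0.8, 0, 0, 0, 0.3], [0, 0, -0.8, 0, 0, 0, 0.3]]}}

```text
t: 20.2
tool_pos: [0.5334, 0.2854, 0.2539]
orientation: [0.42, -3.112, 0.006]
force: [0.7, -1.0, -0.7]
opening: 0.0606
```

```bash
python3 -c "
from h import *
st=read_state();print(st['tool_pos'],st['opening'],st['force'])
w=read_camera('wrist');np.save('w18.npy',w,allow_pickle=True)
print(proj(w,[[.5345,.2848,.13],[.5345,.2848,.05]]))
s=read_camera('side'); np.save('s18.npy',s,allow_pickle=True); print(proj(s,[[.5345,.2848,.13]]))
t=read_camera('top'); np.save('t18.npy',t,allow_pickle=True)
a=cv2.resize(w['frame'][110:230,165:325,::-1],(400,300),interpolation=cv2.INTER_CUBIC)
b=cv2.resize(s['frame'][180:330,150:350,::-1],(400,300),interpolation=cv2.INTER_CUBIC)
c=cv2.resize(t['frame'][150:270,150:310,::-1],(400,300),interpolation=cv2.INTER_CUBIC)
d=cv2.resize(t['frame'][60:330,100:460,::-1],(400,300),interpolation=cv2.INTER_CUBIC)
cv2.imwrite('pics/end.png',np.vstack([np.hstack([a,b]),np.hstack([c,d])]))"
```

```text
[0.53338483 0.2853557  0.25391188] 0.06061829604422916 [ 0.74272851 -1.00092772 -0.72760667]
[[279.83902094 207.87960283]
 [280.11766231 190.60299606]]
[[214.79807413 250.1122669 ]]
```

View pics/end.png

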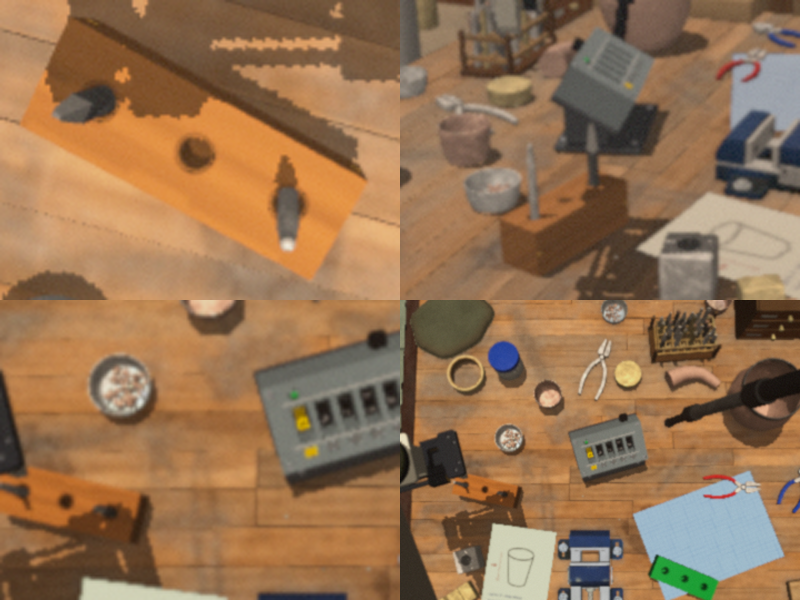

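```bash
python3 -c "
from plant import *
print(close_job())"
```

```text
the job is handed in; nothing more can be done
None
```

The yellow rocker is clicked over and the silver punch is back in its own hole. I handed the job in at about 20 s of the 51 s allowed.

- **Lifting out:** I took the silver punch from its outer hole with a 35 N squeeze and lifted it clear of the stand.
- **Pressing:** I tilted it 30 degrees along the yellow well, 9 mm up-slope of the centre. I then felt down in steps of 1 mm or less. It touched about 20 mm below the mouth, the force stayed around 3 N, then fell to zero about 3 mm further on, which I took as the click. The highest force I read was about 3 N, though readings came only at the end of each step.
- **Checking the rocker:** After I pulled back, the wrist picture showed the yellow rocker's bars spaced as on the two black rockers that look switched on. Its near end had come up. The black rockers looked unchanged.
- **Putting it back:** I lowered the punch to the height where I had gripped it, with no resistance, and let go. In the last picture its top lies where a fully seated rod's should, within about 0.3 pixel. The gripper is clear above it, and the black punch, cup, tin and pliers look to be where they were.

I have no direct reading of the rocker's angle, so "on" rests on the drop in force and the picture. The camera estimates carry about 2 mm of calibration error, but no two views disagreed by more than that once the wrist camera was used. The first estimate of the bank from the top camera was several millimetres off, and I dropped it.

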